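Blow-dry a washed dental model at the air bay

ROBOT

A 6-joint arm with a two-finger parallel gripper is mounted at the origin on the work surface. World frame = base frame: x ahead of the robot, y to its left, z up, the work surface at z = 0. Lengths are in m, angles in rad, forces in N, time in s.
With the tool pointing down it reaches from about 0.3 to 0.85 m from the base axis. Payload 4.2 kg.
Tool frame: the origin (TCP) lies at the very end of the fingers, on their centre line; the grasp point (between the pads) lies 19 mm behind it; z points along the fingers, y is the direction in which the jaws open and shut (so a half turn about z gives the same grasp; the last joint's range is limited). The gripper opens to 91 mm and grips with 3 to 60 N. Pads are 32 mm wide; open, the fingers measure 118 mm over their backs; the gripper's body (76 mm by 178 mm) begins 60 mm behind the grasp point.
Start: joints at [1.207, 0.32, 1.565, -0, 1.257, -0.02], TCP at [0.194, 0.541, 0.186] pointing down, gripper open.
Joint ranges: [-3.11, 3.11], [-0.84, 2.01], [0.21, 2.61], [-1.34, 4.49], [0.05, 2.63], [-2.56, 2.56]. Speed limits (rad/s): [2.57, 2.57, 3.14, 3.14, 3.14, 3.14].

INTERFACE

Orientations are given as a 3x3 rotation matrix whose columns are the frame's x, y, z axes.
In Python, from cell import monitor, get_image, arm, spot_in, cut_out gives the robot as it stands.
- The arm moves only by the tool send_rows, never from a script. Its arguments are lists of equal length, an entry for each row: "dp": the shift along the tool's x, y, z in mm, a list of three; "rot": the turn, a rotation vector about the tool's x, y, z in rad, a list of three. A call has 1 to 5 rows; each row shifts and turns the commanded pose from where the row before left it, along the tool's axes as they then stand; what a row does not reach is not made up. A row lasts 1/10 s, in which the tool goes at most 50 mm and 8.59 degrees, less where a joint would pass 70% of its speed; a pose out of reach is approached as far as the arm can. A call with a gripper value outside its range is refused whole. "jaw" is the finger opening in mm, from 0 to 91.2, set as the call begins (left out, the last holds). The fingers move at their own pace and stop on an object; the grip force is fixed at half the most. Time passes only in rows, so rows that do not move let the fingers close. It gives the time, the measured TCP pose, the force and the opening at its end, in the units of the state.
- monitor.read_state(): the state, without advancing time (a new reading comes with each control period).
- get_image(name): name is "scene" or "top" or "wrist"; returns a dict with "image" (384x512x3 uint8, red, green, blue), "depth" (384x512 float32, m along the optical axis (not along the pixel's ray), 0 where there is no reading), "intrinsics" (3x3 intrinsics, pixels), "rvec" (rotation vector, rad) and "tvec" (3), from world to camera coordinates, as OpenCV has them; the wrist camera has in their place "hand_eye" (4x4, takes a point from camera to tool coordinates, whose origin is the TCP and whose axes are the flange's). Camera axes: x right, y down, z forward; pixel columns grow to the right and rows downward; lengths in m; the calibration is good to about 2 mm. A picture is of the moment at which its call begins: read the wrist's pose just before it.
- arm.finish_job(): hands the job in, once; it reports no verdict.
Trained networks look in the newest picture that a camera, given by its name, has taken for a name from the list of things; names that differ only in an ending like _2 or _b are one class to them, and where a whole thing is asked for, a point or a joint stands for the part that bears it (a point fixed in the world has none). Each returns a list of dicts, best first, with "score" (0 to 1); they miss things now and then, are a little off and sometimes report something else, mostly with a low value. They report only what shows in the picture. A call takes as long as a camera call.
- spot_in(camera, label): "at" ([column, row] as shares, 0 to 1, of the picture: columns of its width, rows of its height, amid what is visible of it).
- cut_out(camera, label): "pixels" (384x512 bool, what is visible of it) and "at" ([column, row] as shares, 0 to 1, of the picture: columns of its width, rows of its height, amid what is visible of it).
The state is a dict: "clock": time; "joint_positions": joint angles; "dq": joint speeds; "joint_efforts": joint torques, N m; "position": TCP position; "ee_rot": TCP orientation; "ft_force": force on the tool from outside, world axes, zero at the start; "torque": the same for the moment, N m; "width": finger opening in m.
Only numpy, scipy, OpenCV 4.12 (cv2) and the standard library are available. Lean on these libraries where they do the work, as an engineer would, in place of code of your own. Each camera call takes 0.05 s, during which the arm holds its last target.

TASK

Dry the freshly washed dental model: hook its carrier over the flat rail at the free part beside the blow-off bay, slide it along the rail in behind the splash shield until the carrier is centred on the air nozzle, and let go so that it hangs freely. Only then, with the lever still at rest, flip the safety catch of the air valve right over towards the front, away from the lever; then pull the lever towards the front as far as it goes and keep it there: finish while still holding the lever fully pulled. Leave the bottle, the cup and the plaster model where they stand.

Things in the scene. Friction and masses are not known exactly. Their poses are not given: they have to be found in the camera images.
- carrier: loose steel drying carrier, 0.3-0.45 kg: a tray with a dental model fixed on it, hung from a C-shaped hanger. Origin: under the tray, straight below the hook; z up; the C is open to +x. Tray x -43 to +57, y -42 to +42 mm; model top at z 27 mm. Spine bars at x -45 to -41 mm rise to z 125 mm and carry a bridge, z 120-125 mm, to x +14 mm, with the hook below and the grip above. It hangs level
- carrier_hook (a point): middle of the bridge's underside, 120 mm above the carrier's origin; it rests on the rail's top edge when hung. Two lips, 50 mm wide in y, hang 18 mm below it at x -14 to -10 and +10 to +14 mm; the 20 mm channel between them is the hook. The rail enters the C from its +x side, between lips and model; then the channel is lowered over it, carrier x pointing along the rail's x
- carrier_grip (a point): middle of the black grip bar above the hook, 161 mm above the carrier's origin: bar 14 mm thick (carrier x), 64 mm long (carrier y), 22 mm tall, its underside 25 mm above the bridge
- rail: fixed steel rail, a flat bar on edge 10 mm thick (x), 25 mm tall, 400 mm long (y), top edge 210 mm above the bench, on posts 16 mm wide at y -190 and +190 mm with feet 100 x 45 mm. Origin: on the bench below the rail's middle; x across it, away from the robot; y along it, to the robot's left. Its free part, where the carrier is hooked on from the robot's side, is the -y half
- bay: fixed blow-off bay under the rail's +y part. Origin: on the bench below the rail, in front of the nozzle's middle; the carrier's origin has to come to its y = 0; axes as the rail's. Drip pan 190 x 130 x 18 mm; splash shield upright at x -86 mm, y -65 to +65 mm, 168 mm tall; fan nozzle 60 mm wide, x +83 to +143 mm, top 145 mm. So the carrier gets in only along the rail
- valve: fixed air valve on a round flange: aluminium block whose clevis carries the lever, and in front of it a bracket carrying the safety catch. Origin: on the bench below the lever's pivot; z up; -x is the front, the side towards the robot to which the lever is pulled and the catch flips; a round filter of 38 mm diameter sits beside the block, 62 mm to +y, up to 90 mm above the bench
- lever_pivot (a point): on the lever's pivot axis, 115 mm above the bench, above the valve's origin; the axis runs along the valve's y
- lever_grip (a point): middle of the lever's black round handle, on its axis, 118 mm from the pivot; moves with the lever. Handle 20 mm diameter, from 80 to 160 mm from the pivot. At rest the lever leans 15 degrees back from upright (to the valve's +x). It can be gripped, or hooked from behind with shut fingers; a firm grip does not let the handle turn in it, so tilt the gripper with the lever
- lever (a joint): lever angle in rad: 0 at rest against its back stop, grows as the handle is pulled to the front, end stop at 0.85. A spring pulls it back: about 2.5 N at the handle at the start, 8 N at the end; it returns by itself when let go. While the catch is shut the lever is blocked after about 0.1 rad
- catch (a joint): angle of the safety catch in rad: 0 shut (its strut lies level, pointing back to the lever and blocking it), 1.57 standing straight up, 2.95 flipped right over to the front against its stop; it moves easily (under 1 N) and falls to either side by its weight
- catch_hinge (a point): on the catch's hinge axis: 60 mm in front (-x) of the valve's origin, 145 mm above the bench; the axis runs along the valve's y. The two hinge cheeks reach 13.5 mm to each side and 8 mm above the axis
- catch_fin (a point): middle of the catch's upright finger tab, moves with it: with the catch shut 32 mm behind the hinge (valve +x) and 16 mm above it. The steel catch is a strut 12 mm wide (valve y), 10 mm thick, reaching 59 mm from the hinge; the tab is 12 mm wide (y), 20 mm long (x) and rises to 26 mm above the hinge level
- bottle: bystander: white closed bottle, 64 mm diameter, 160 mm tall; origin at the centre of its underside
- plaster: bystander: white plaster dental model on a base, 68 x 72 mm, 35 mm tall; origin at the centre of its underside
- cup: bystander: white cup, 72 mm diameter, 85 mm tall; origin at the centre of its underside

How it is judged:
On the way, in this order (a step that is already met when the one before it is completed fails the run):
1. the carrier hangs on the rail by its hook, centred on the nozzle, let go (x of carrier_hook in the frame of rail between -0.008 and 0.008 m and z of carrier_hook in the frame of rail between 0.205 and 0.215 m and y of carrier in the frame of bay between -0.012 and 0.012 m and angle between carrier's own z axis and vertical below 0.12 rad and contact force between carrier and rail above 1.5 N and contact force between carrier and bay below 0.2 N and contact force between carrier and the arm below 0.1 N and contact force between carrier and the fingers below 0.1 N and linear speed of carrier below 0.02 m/s), for 0.3 s.
2. the safety catch is flipped right over while the lever is still at rest (value of joint catch above 2.3 rad and value of joint lever below 0.1 rad), for 0.2 s.
3. the lever is pulled fully to the front and held (value of joint catch above 2.3 rad and value of joint lever above 0.7 rad and contact force between the fingers and lever above 1.5 N), for 0.5 s.
At the end, for the whole second after the job is handed in: Carrier hangs by its hook on the rail alone (within 5 mm in height, 8 mm across, lean under 0.12 rad), within 12 mm of the nozzle's middle, untouched and still; catch above 2.3 rad; lever held by the gripper (over 1.5 N) at 0.70 rad or more (all of step 1 and all of step 3); the arm keeps its last pose, push and grip.
It fails at once if the bottle, the cup or the plaster model is pushed more than 25 mm or tipped (distance of any of bottle, cup, plaster from where it was at the start of the episode above 0.025 m or angle between any of bottle, cup, plaster's own z axis and vertical above 0.4 rad).
It fails at once if the carrier is tipped over (angle between carrier's own z axis and vertical above 0.8 rad).
It also fails if it takes over 69 s, if anything falls off the work surface, if the arm or the gripper's body presses on something with over 40 N, if the wrist force passes 120 N, or if a joint passes its speed limit or range.

## Working session

There is one attempt and no reset: what is moved stays moved. The work goes in short steps, Python scripts to look and compute and a tool call to move; the robot and the scene stay as the last step left them, time stands still between calls to the robot, and variables do not carry over. Pictures are saved under pics/ and viewed, and the job is handed in when it is done.

Besides the shell and the picture viewer there is one more tool, called after "Emit:" as name(argument=value, ...), one argument or row to a line, values as JSON. send_rows: Moves the arm, as the interface text tells. Its arguments: {"type":"object","properties":{"dp":{"type":"array"},"rot":{"type":"array"},"jaw":{"type":"number"}},"required":["dp","rot"]}

```bash
ls; mkdir -p pics
cat > h.py <<'E'
import numpy as np, cv2
from cell import monitor, get_image, arm, spot_in, cut_out
def save(im,name): cv2.imwrite('pics/'+name+'.png', cv2.cvtColor(im['image'],cv2.COLOR_RGB2BGR))
def campose(im, st=None):
    if 'rvec' in im:
        R=cv2.Rodrigues(np.array(im['rvec'],float))[0]; t=np.array(im['tvec'],float).ravel()
        return R.T, -R.T@t
    H=np.array(im['hand_eye']); R=np.array(st['ee_rot']); p=np.array(st['position'])
    return R@H[:3,:3], R@H[:3,3]+p
def cloud(im, st=None):
    K=np.array(im['intrinsics']); d=im['depth']; v,u=np.mgrid[:384,:512]
    c=np.stack([(u-K[0,2])/K[0,0]*d,(v-K[1,2])/K[1,1]*d,d],-1)
    R,o=campose(im,st); w=c@R.T+o; w[d<=0]=np.nan
    return w
E
python3 - <<'E'
from h import *
st=monitor.read_state(); print({k:np.round(v,3).tolist() for k,v in st.items()})
for n in ['scene','top','wrist']:
    st=monitor.read_state(); im=get_image(n); save(im,n+'0'); np.savez(n+'0',w=cloud(im,st),img=im['image'])
    print(n,campose(im,st))
    for l in ['carrier','carrier_grip','rail','bay','valve','lever_grip','catch','bottle','plaster','cup']:
        r=cut_out(n,l)
        W=cloud(im,st)
        for q in r[:2]:
            p=W[q['pixels']]; 
            print(n,l,round(q['score'],2),np.round(np.array(q['at'])*[512,384]),q['pixels'].sum(),np.round(np.nanmedian(p,0),3),np.round(np.nanpercentile(p,2,axis=0),3),np.round(np.nanpercentile(p,98,axis=0),3))
E
```

```text
pics
{'clock': 0.0, 'joint_positions': [1.207, 0.32, 1.566, -0.0, 1.257, -0.02], 'dq': [-0.0, -0.0, 0.001, -0.002, 0.002, 0.001], 'joint_efforts': [-0.003, -41.247, -23.196, 0.072, 0.046, -0.0], 'position': [0.194, 0.541, 0.185], 'ee_rot': [[-0.941, 0.337, -0.001], [0.337, 0.941, -0.002], [0.0, -0.002, -1.0]], 'ft_force': [0.915, 0.039, 0.316], 'torque': [-0.003, -0.016, -0.005], 'width': 0.091}
scene (array([[-0.31490866,  0.80448299, -0.50362651],
       [ 0.94909039,  0.26258064, -0.17400816],
       [-0.00774403, -0.53278376, -0.84621599]]), array([1.03214649, 0.15242603, 0.92345229]))
scene carrier 0.71 [261. 171.] 1158 [ 0.448 -0.051  0.019] [ 0.395 -0.093  0.001] [ 0.483 -0.01   0.173]
scene carrier_grip 0.88 [263. 173.] 1242 [ 0.448 -0.051  0.018] [ 0.382 -0.098 -0.   ] [ 0.486 -0.005  0.173]
scene rail 0.68 [345. 235.] 3230 [0.636 0.202 0.189] [ 0.569 -0.043  0.006] [0.691 0.363 0.212]
scene bay 0.89 [345. 265.] 5283 [0.629 0.228 0.006] [0.546 0.167 0.001] [0.777 0.297 0.168]
scene bay 0.32 [265. 174.] 1216 [ 0.448 -0.05   0.018] [ 0.39  -0.095  0.   ] [ 0.485 -0.006  0.173]
[... 1522 characters left out ...]
73]
top catch 0.66 [361. 233.] 244 [ 0.465 -0.235  0.151] [ 0.43  -0.245  0.141] [ 0.493 -0.227  0.172]
top bottle 0.68 [283. 106.] 810 [ 0.743 -0.082  0.109] [ 0.724 -0.115  0.014] [ 0.777 -0.057  0.162]
top plaster 0.64 [288. 182.] 794 [ 0.578 -0.108  0.013] [ 0.543 -0.144  0.008] [ 0.613 -0.072  0.037]
top cup 0.64 [353. 133.] 965 [ 0.699 -0.26   0.041] [ 0.661 -0.295 -0.   ] [ 0.728 -0.218  0.087]
top cup 0.49 [359. 233.] 204 [ 0.463 -0.234  0.151] [ 0.432 -0.243  0.145] [ 0.489 -0.227  0.172]
wrist (array([[ 0.33716172,  0.91328316,  0.22855161],
       [ 0.94144619, -0.32733785, -0.08080222],
       [ 0.00101829,  0.24241246, -0.97017275]]), array([0.13068859, 0.56340417, 0.38600914]))
```

Run:
```python
import cv2,numpy as np
a=cv2.imread('pics/top0.png');b=cv2.imread('pics/scene0.png')
cv2.imwrite('pics/t_big.png',cv2.resize(a[60:320,60:460],(800,520)))
cv2.imwrite('pics/s_big.png',cv2.resize(b[90:380,100:500],(800,580)))
```

```text
(no output)
```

View pics/t_big.png

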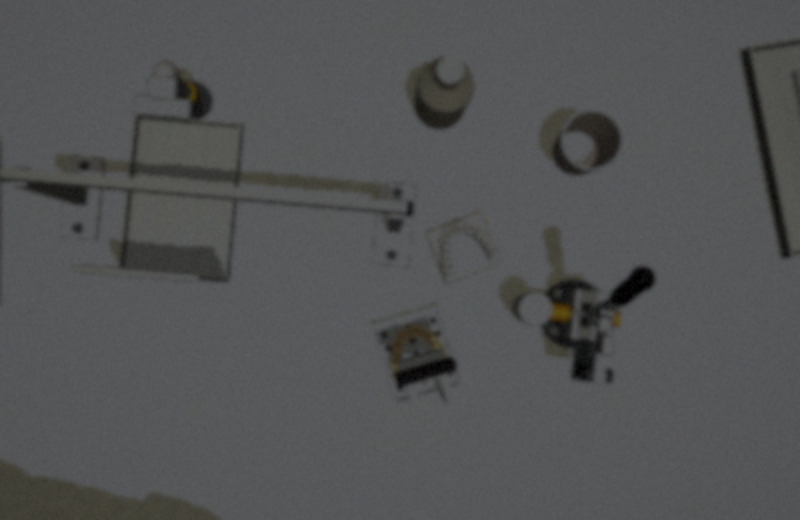

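View pics/s_big.png

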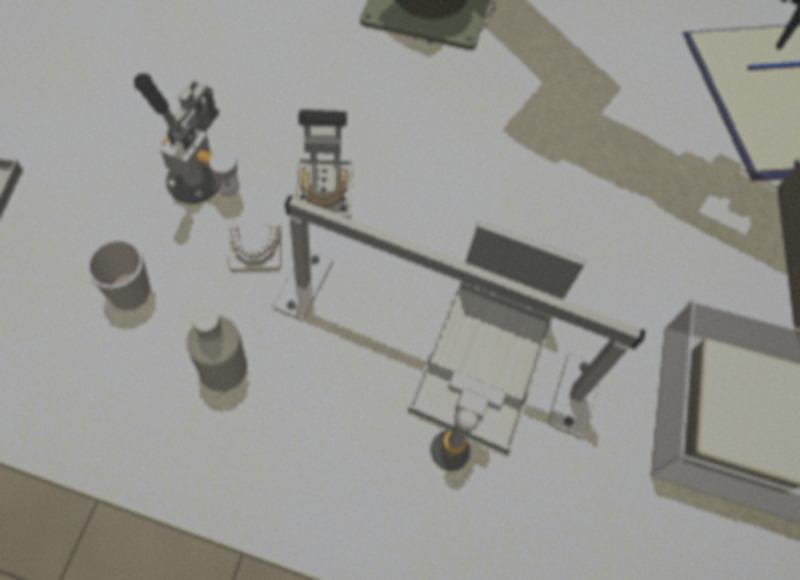

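Run:
```python
from h import *
for n in ['top','scene']:
    w=np.load(n+'0.npz')['w'].reshape(-1,3); img=np.load(n+'0.npz')['img'].reshape(-1,3).astype(float)
    # rail top
    m=(w[:,2]>0.203)&(w[:,2]<0.218)&(w[:,1]>-0.06)&(w[:,0]>0.55)
    p=w[m]; c=p[:,:2].mean(0); u,s,vt=np.linalg.svd(p[:,:2]-c); d=vt[0]*np.sign(vt[0][1])
    t=(p[:,:2]-c)@d; print(n,'rail',m.sum(),c,d,'yaw',np.arctan2(-d[0],d[1]),t.min(),t.max(),'mid',c+d*(t.min()+t.max())/2, np.median(p[:,2]), 'width',np.ptp((p[:,:2]-c)@np.array([d[1],-d[0]])))
    # carrier grip
    m=(w[:,2]>0.155)&(w[:,2]<0.185)&(abs(w[:,1]+0.05)<0.06)&(w[:,0]<0.52)&(w[:,0]>0.33)
    p=w[m]; r=cv2.minAreaRect((p[:,:2]*1000).astype(np.float32)); print('grip',m.sum(),r,np.median(p[:,2]),p[:,2].max())
    c=p[:,:2].mean(0); u,s,vt=np.linalg.svd(p[:,:2]-c); d=vt[0]*np.sign(vt[0][1]); print(c,'yaw',np.arctan2(-d[0],d[1]))
    # tray/models low
    m=(w[:,2]>0.004)&(w[:,2]<0.04)&(abs(w[:,1]+0.05)<0.07)&(w[:,0]<0.53)&(w[:,0]>0.33)
    p=w[m]; print('tray',m.sum(),cv2.minAreaRect((p[:,:2]*1000).astype(np.float32)))
    # shield
    m=(w[:,2]>0.155)&(w[:,2]<0.172)&(w[:,1]>0.1)&(w[:,1]<0.35)&(w[:,0]>0.5)&(w[:,0]<0.6)
    p=w[m]; print('shield',m.sum(),cv2.minAreaRect((p[:,:2]*1000).astype(np.float32)))
    m=(w[:,2]>0.012)&(w[:,2]<0.024)&(w[:,1]>0.1)&(w[:,1]<0.33)&(w[:,0]>0.5)&(w[:,0]<0.78)
    p=w[m]; print('pan',m.sum(),cv2.minAreaRect((p[:,:2]*1000).astype(np.float32)))
    # catch, lever
    for nm,lo,hi,x0,x1 in [('catch',.142,.18,.40,.5),('lever',.19,.28,.4,.6),('filter',.08,.096,.45,.6)]:
        m=(w[:,2]>lo)&(w[:,2]<hi)&(w[:,1]<-0.15)&(w[:,1]>-0.3)&(w[:,0]>x0)&(w[:,0]<x1)
        p=w[m]; print(nm,m.sum(),np.round(np.nanmean(p,0),3),np.round(p.min(0),3),np.round(p.max(0),3),cv2.minAreaRect((p[:,:2]*1000).astype(np.float32)))
        c=p.mean(0);u,s,vt=np.linalg.svd(p-c);print(vt[0])
```

```text
top rail 1153 [0.62938472 0.16167784] [0.10828025 0.99412041] yaw -0.10849296158000087 -0.20382598000951813 0.20362329682938055 mid [0.62937375 0.16157709] 0.2097395120874942 width 0.013126394518412743
grip 234 ((444.9353332519531, -52.27476119995117), (14.244242668151855, 63.06934356689453), 15.125728607177734) 0.17110501591824412 0.17542748579030865
[ 0.44581325 -0.05238474] yaw 0.25853206637859044
tray 743 ((430.5972900390625, -48.38981628417969), (186.47640991210938, 133.0589599609375), 2.364267587661743)
shield 252 ((551.5716552734375, 238.5521240234375), (128.4578399658203, 7.983068466186523), 83.80500793457031)
pan 352 ((661.2448120117188, 246.30264282226562), (168.48211669921875, 216.86288452148438), 83.77783203125)
catch 311 [ 0.46  -0.235  0.154] [ 0.428 -0.249  0.142] [ 0.5   -0.218  0.173] ((464.15106201171875, -233.5194091796875), (28.336915969848633, 72.67120361328125), 86.33976745605469)
[-0.98129849  0.14493654 -0.1266755 ]
lever 260 [ 0.527 -0.242  0.245] [ 0.508 -0.256  0.194] [ 0.544 -0.235  0.271] ((526.0581665039062, -245.5286407470703), (20.364919662475586, 35.3
[... 989 characters left out ...]
226.52769470214844), 83.79814910888672)
catch 178 [ 0.462 -0.234  0.154] [ 0.428 -0.248  0.142] [ 0.5   -0.218  0.172] ((463.79547119140625, -232.4205780029297), (71.96878814697266, 29.724773406982422), 0.7196377515792847)
[ 0.98193838 -0.14796434  0.11791341]
lever 191 [ 0.532 -0.241  0.239] [ 0.509 -0.256  0.19 ] [ 0.545 -0.233  0.273] ((530.019775390625, -240.87440490722656), (22.74331283569336, 35.33716583251953), 48.725982666015625)
[ 0.22511103 -0.0881546   0.97033695]
filter 267 [ 0.506 -0.201  0.088] [ 0.451 -0.274  0.08 ] [ 0.526 -0.161  0.096] ((503.7579650878906, -219.0445556640625), (101.44850158691406, 81.44960021972656), 51.264190673828125)
[ 0.00820575 -0.99993278 -0.00819208]
```

```bash
cat >> h.py <<'E'
from scipy.spatial.transform import Rotation as Ro
import json
def Rdown(yang, tilt=0., taxis=None):
    y=np.array([np.cos(yang),np.sin(yang),0]); z=np.array([0,0,-1.]); x=np.cross(y,z)
    return np.stack([x,y,z],1)
def plan(p1,R1,n,st=None,p0=None,R0=None):
    st=st or monitor.read_state()
    p=np.array(st['position']) if p0 is None else np.array(p0); R=np.array(st['ee_rot']) if R0 is None else R0
    rv=Ro.from_matrix(R.T@R1).as_rotvec()/n; d=(np.array(p1)-p)/n
    dps=[];rs=[]
    for i in range(n):
        dps.append((R.T@d*1000).round(1).tolist()); rs.append(rv.round(4).tolist()); R=R@Ro.from_rotvec(rv).as_matrix()
    for i in range(0,n,5): print(json.dumps({'dp':dps[i:i+5],'rot':rs[i:i+5]}))
E
python3 - <<'E'
from h import *
plan([.4455,-.052,.26],Rdown(.258),15)
E
```

```text
{"dp": [[-29.1, -31.6, -4.9], [-31.1, -29.6, -4.9], [-33.0, -27.6, -4.9], [-34.7, -25.4, -4.9], [-36.2, -23.1, -4.9]], "rot": [[0.0, -0.0, 0.0646], [0.0, -0.0, 0.0646], [0.0, -0.0, 0.0646], [0.0, -0.0, 0.0646], [0.0, -0.0, 0.0646]]}
{"dp": [[-37.7, -20.7, -4.9], [-38.9, -18.2, -4.9], [-40.0, -15.7, -4.9], [-40.9, -13.1, -4.9], [-41.7, -10.4, -4.9]], "rot": [[0.0, -0.0, 0.0646], [0.0, -0.0, 0.0646], [0.0, -0.0, 0.0646], [0.0, -0.0, 0.0646], [0.0, -0.0, 0.0646]]}
{"dp": [[-42.3, -7.7, -4.9], [-42.7, -4.9, -4.9], [-42.9, -2.2, -4.9], [-43.0, 0.6, -4.9], [-42.8, 3.4, -4.9]], "rot": [[0.0, -0.0, 0.0646], [0.0, -0.0, 0.0646], [0.0, -0.0, 0.0646], [0.0, -0.0, 0.0646], [0.0, -0.0, 0.0646]]}
```

Emit:
send_rows(
  dp=[
    [-29,-32,-5],
    [-31,-30,-5],
    [-33,-28,-5],
    [-35,-25,-5],
    [-36,-23,-5],
  ],
  rot=[
    [0,0,0.065],
    [0,0,0.065],
    [0,0,0.065],
    [0,0,0.065],
    [0,0,0.065],
  ],
)

```text
clock: 2.15
position: [0.2776, 0.3413, 0.2112]
ee_rot: [[-0.783, 0.622, 0.001], [0.622, 0.783, 0.0], [-0.0, 0.001, -1.0]]
ft_force: [1.0, 0.3, 0.5]
width: 0.0912
```

Emit:
send_rows(
  dp=[
    [-38,-21,-5],
    [-39,-18,-5],
    [-40,-16,-5],
    [-41,-13,-5],
    [-42,-10,-5],
  ],
  rot=[
    [0,0,0.065],
    [0,0,0.065],
    [0,0,0.065],
    [0,0,0.065],
    [0,0,0.065],
  ],
)

```text
clock: 2.65
position: [0.3616, 0.1427, 0.2364]
ee_rot: [[-0.544, 0.839, 0.001], [0.839, 0.544, 0.0], [-0.0, 0.001, -1.0]]
ft_force: [0.7, -0.0, -1.1]
width: 0.0912
```

Emit:
send_rows(
  dp=[
    [-42,-8,-5],
    [-43,-5,-5],
    [-43,-2,-5],
    [-43,1,-5],
    [-43,3,-5],
  ],
  rot=[
    [0,0,0.065],
    [0,0,0.065],
    [0,0,0.065],
    [0,0,0.065],
    [0,0,0.065],
  ],
)

```text
clock: 3.15
position: [0.4446, -0.0561, 0.2613]
ee_rot: [[-0.246, 0.969, 0.001], [0.969, 0.246, 0.0], [-0.0, 0.001, -1.0]]
ft_force: [-0.7, 0.3, 0.5]
width: 0.0917
```

Run:
```python
from h import *
st=monitor.read_state(); im=get_image('wrist'); save(im,'w1'); w=cloud(im,st); np.savez('w1',w=w,img=im['image'])
w=w.reshape(-1,3)
m=(w[:,2]>0.16)&(w[:,2]<0.18)&(abs(w[:,1]+0.05)<0.06)&(w[:,0]<0.52)&(w[:,0]>0.33)
p=w[m]; r=cv2.minAreaRect((p[:,:2]*1000).astype(np.float32)); print('grip',m.sum(),r,np.median(p[:,2]))
c=p[:,:2].mean(0); u,s,vt=np.linalg.svd(p[:,:2]-c); d=vt[0]*np.sign(vt[0][1]); print(c,'yaw',np.arctan2(-d[0],d[1]))
```

```text
grip 779 ((445.2651062011719, -53.95259094238281), (13.446043968200684, 64.29513549804688), 14.52125072479248) 0.17284046856403656
[ 0.44504835 -0.05184399] yaw 0.2587339427984629
```

View pics/w1.png

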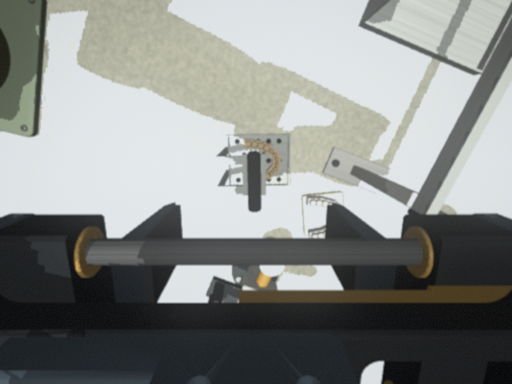

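Run:
```python
from h import *
plan([.4452,-.053,.144],Rdown(.257),5)
```

```text
{"dp": [[2.0, -0.1, 23.5], [2.0, -0.1, 23.5], [1.9, -0.1, 23.5], [1.9, -0.1, 23.5], [1.9, -0.0, 23.6]], "rot": [[0.0005, 0.0014, -0.0027], [0.0005, 0.0014, -0.0027], [0.0005, 0.0014, -0.0027], [0.0005, 0.0014, -0.0027], [0.0005, 0.0014, -0.0027]]}
```

Run:
```python
from h import *
st=monitor.read_state(); print(st['clock'],st['position'],st['dq'])
```

```text
3.2 [ 0.44768752 -0.06191376  0.2617673 ] [ 0.08835755 -0.02699626  0.05527901  0.06556169  0.00463705  0.03897973]
```

Emit:
send_rows(
  dp=[
    [10,0,25],
    [0,0,30],
  ],
  rot=[
    [0,0,-0.01],
    [0,0,0],
  ],
  jaw=60,
)

```text
clock: 3.4
position: [0.4426, -0.0448, 0.2062]
ee_rot: [[-0.258, 0.966, 0.003], [0.966, 0.258, 0.0], [-0.001, 0.003, -1.0]]
ft_force: [0.2, 0.6, -0.3]
width: 0.0778
```

Emit:
send_rows(
  dp=[
    [0,0,0],
    [0,0,0],
  ],
  rot=[
    [0,0,0],
    [0,0,0],
  ],
)

```text
clock: 3.6
position: [0.4417, -0.0445, 0.2063]
ee_rot: [[-0.259, 0.966, -0.0], [0.966, 0.259, 0.0], [0.0, -0.0, -1.0]]
ft_force: [-0.8, 0.7, 0.7]
width: 0.0621
```

Run:
```python
from h import *
st=monitor.read_state(); print(st['position'],st['width'])
im=get_image('wrist'); save(im,'w2'); w=cloud(im,st).reshape(-1,3)
m=(w[:,2]>0.16)&(w[:,2]<0.18)&(abs(w[:,1]+0.05)<0.06)&(w[:,0]<0.52)&(w[:,0]>0.33)
p=w[m]; r=cv2.minAreaRect((p[:,:2]*1000).astype(np.float32)); print('grip',m.sum(),r,np.median(p[:,2]))
plan([.4452,-.053,.144],Rdown(.257),4)
```

```text
[ 0.44174237 -0.04451377  0.20626784] 0.062108080694817
grip 1053 ((444.60272216796875, -50.17873001098633), (14.014497756958008, 56.75363540649414), 15.463211059570312) 0.1727139023135275
{"dp": [[-2.2, 0.1, 15.8], [-2.2, 0.1, 15.8], [-2.2, 0.1, 15.8], [-2.2, 0.1, 15.8]], "rot": [[0.0005, 0.0002, 0.0013], [0.0005, 0.0002, 0.0013], [0.0005, 0.0002, 0.0013], [0.0005, 0.0002, 0.0013]]}
```

Emit:
send_rows(
  dp=[
    [-2,0,16],
    [-2,0,16],
    [-2,0,16],
    [-2,0.5,14],
    [0,0,0],
  ],
  rot=[
    [0,0,0],
    [0,0,0],
    [0,0,0],
    [0,0,0],
    [0,0,0],
  ],
)

```text
clock: 4.15
position: [0.4443, -0.0522, 0.1439]
ee_rot: [[-0.259, 0.966, -0.0], [0.966, 0.259, 0.0], [0.0, -0.0, -1.0]]
ft_force: [0.5, -0.2, 0.5]
width: 0.0605
```

Emit:
send_rows(
  dp=[
    [0,0,0],
    [0,0,0],
    [0,0,0],
    [0,0,0],
    [0,0,0],
  ],
  rot=[
    [0,0,0],
    [0,0,0],
    [0,0,0],
    [0,0,0],
    [0,0,0],
  ],
  jaw=0,
)

```text
clock: 4.65
position: [0.4444, -0.0522, 0.1442]
ee_rot: [[-0.259, 0.966, 0.001], [0.966, 0.259, 0.0], [-0.0, 0.001, -1.0]]
ft_force: [-0.4, 0.4, -0.2]
width: 0.0227
```

Emit:
send_rows(
  dp=[
    [0,0,0],
    [0,0,0],
    [0,0,0],
  ],
  rot=[
    [0,0,0],
    [0,0,0],
    [0,0,0],
  ],
)

```text
clock: 4.95
position: [0.4444, -0.0523, 0.1442]
ee_rot: [[-0.259, 0.966, 0.0], [0.966, 0.259, -0.0], [-0.0, 0.0, -1.0]]
ft_force: [-0.1, 0.7, 4.4]
width: 0.0004
```

Emit:
send_rows(
  dp=[
    [0,0,-10],
    [0,0,-30],
    [0,0,-40],
    [0,0,-30],
    [0,0,-5],
  ],
  rot=[
    [0,0,0],
    [0,0,0],
    [0,0,0],
    [0,0,0],
    [0,0,0],
  ],
)

```text
clock: 5.45
position: [0.4464, -0.0525, 0.2631]
ee_rot: [[-0.259, 0.966, 0.008], [0.966, 0.259, -0.001], [-0.003, 0.008, -1.0]]
ft_force: [-0.4, -0.3, 0.4]
width: 0.0002
```

Run:
```python
from h import *
st=monitor.read_state(); print(st['position'],st['width'],st['ft_force'])
im=get_image('wrist'); save(im,'w3'); 
im=get_image('scene'); save(im,'s3'); 
d=np.array([.108,.994]); n=np.array([.994,-.108]); mid=np.array([.630,.162])
for y in (-.09,): 
  for x in (-.11,0): print(x,y,mid+y*d+x*n)
a=mid-.09*d-.11*n
plan([a[0],a[1],.13+.144],Rdown(-.108),8)
```

```text
[ 0.44635163 -0.05253944  0.26307393] 0.00023415251929694911 [-0.37021309 -0.2598805   0.35995641]
-0.11 -0.09 [0.51094 0.08442]
0 -0.09 [0.62028 0.07254]
{"dp": [[14.4, 12.4, -1.8], [14.9, 11.8, -1.8], [15.4, 11.1, -1.8], [15.9, 10.3, -1.8], [16.4, 9.6, -1.8]], "rot": [[0.0003, 0.0, 0.0462], [0.0003, 0.0, 0.0462], [0.0003, 0.0, 0.0462], [0.0003, 0.0, 0.0462], [0.0003, 0.0, 0.0462]]}
{"dp": [[16.8, 8.8, -1.8], [17.2, 8.0, -1.8], [17.6, 7.2, -1.8]], "rot": [[0.0003, 0.0, 0.0462], [0.0003, 0.0, 0.0462], [0.0003, 0.0, 0.0462]]}
```

View pics/w3.png

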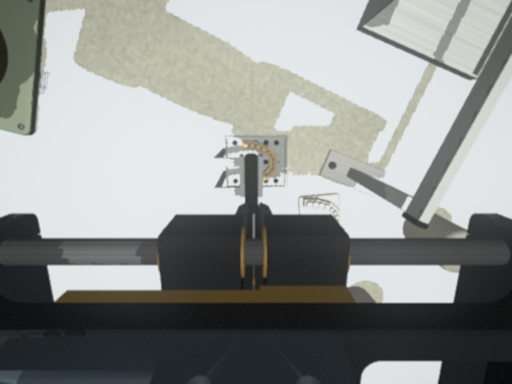

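View pics/s3.png

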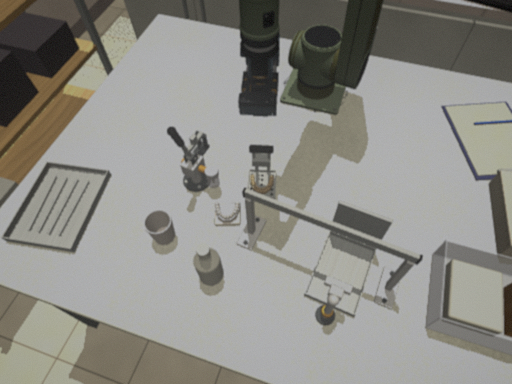

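Run:
```python
from h import *
st=monitor.read_state(); print(st['position'],st['width'],st['clock'])
P=np.array(st['position']); 
for n in ['scene','top','wrist']:
    im=get_image(n); K=np.array(im['intrinsics']); R,o=campose(im,st)
    for q in [P,P-.12*np.array([0,0,1]),np.array([.4452,-.053,.172])]:
        c=R.T@(q-o); print(n,(K@c/c[2])[:2],c[2])
    W=cloud(im,st)
    if n=='wrist': 
        print(im['hand_eye'])
    m=(np.abs(W[...,:2]-[.445,-.052]).max(-1)<.06)
    vs,us=np.where(m&(W[...,2]>.15)); print(n,len(vs), np.round(np.percentile(W[m][:,2],[0,50,90,99,100]),3))
    m2=m&(W[...,2]>.155)&(W[...,2]<.18); print('grip',m2.sum(),W[m2].mean(0))
```

```text
[ 0.44459106 -0.0522921   0.25973351] 0.0003932157310631793 5.55
scene [260.55898543 122.27971514] 0.8931805614347181
scene [261.08013651 153.41945695] 0.9947264801238548
scene [260.61960781 145.79625361] 0.9672385623367098
scene 3673 [-0.005  0.433  0.557  0.58   0.584]
grip 188 [ 0.4481557  -0.05121837  0.16733329]
top [274.82577375 250.43754408] 0.7566066834689562
top [271.23592706 244.45350099] 0.8764070542365858
top [272.44513379 245.58226198] 0.8442355695224469
top 14356 [-0.005  0.658  0.67   0.676  0.679]
grip 9 [ 0.45100454 -0.04922921  0.16253308]
wrist [252.36482452 212.53984822] 0.21037447067189222
wrist [252.411972   179.15944168] 0.32679848532106587
wrist [252.79418739 186.34006361] 0.29569845194047484
[[-8.37494404e-05 -9.70381872e-01 -2.41576106e-01  6.68857433e-02]
 [ 9.99999777e-01 -2.41197111e-04  6.22180254e-04  5.49322558e-04]
 [-6.62019898e-04 -2.41576000e-01  9.70381676e-01 -2.00144768e-01]
 [ 0.00000000e+00  0.00000000e+00  0.00000000e+00  1.00000000e+00]]
wrist 59596 [-0.     0.402  0.415  0.419  0.419]
grip 698 [ 0.44534794 -0.04709715  0.17434123]
```

Run:
```python
from h import *
im=get_image('wrist'); save(im,'w4'); a=cv2.imread('pics/w4.png'); cv2.imwrite('pics/w4b.png',cv2.resize(a[100:300,130:380],(750,600),interpolation=cv2.INTER_CUBIC))
im=get_image('scene'); save(im,'s4'); a=cv2.imread('pics/s4.png'); cv2.imwrite('pics/s4b.png',cv2.resize(a[60:210,160:360],(800,600),interpolation=cv2.INTER_CUBIC))
```

```text
(no output)
```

View pics/w4b.png

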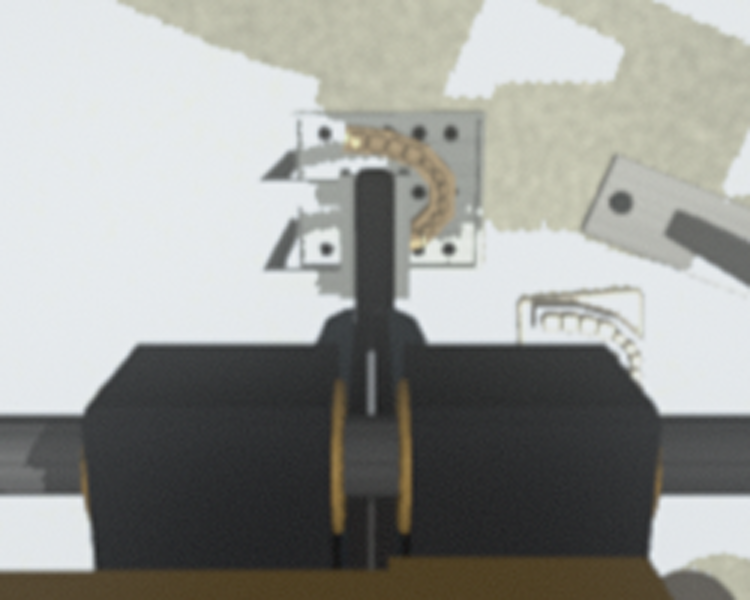

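View pics/s4b.png

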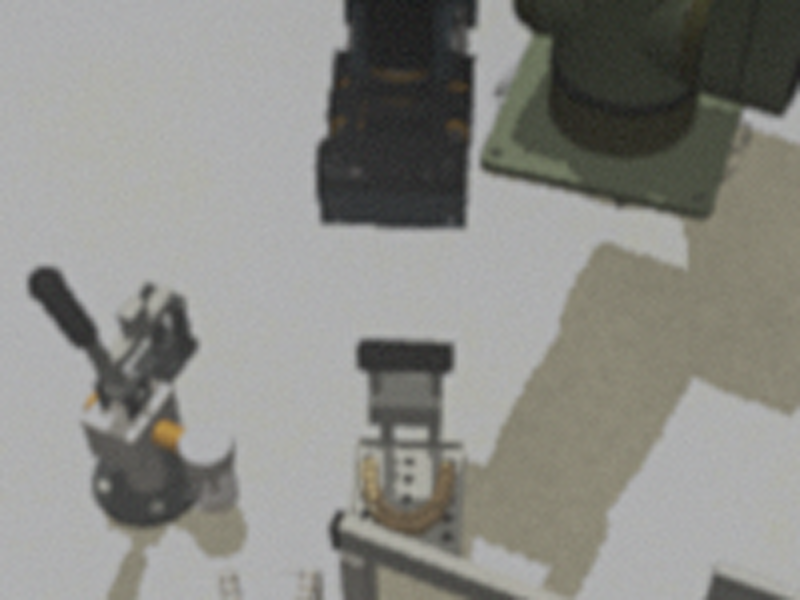

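Run:
```python
from h import *
st=monitor.read_state(); P=st['position'];print(P,st['clock'])
im=get_image('scene'); W=cloud(im)
for v in range(90,130,2): print(v,np.round(W[v,260],3), np.round(W[v,250],3))
im=get_image('wrist'); W=cloud(im,st); R=np.array(st['ee_rot'])
L=(W-P)@R
for v in range(195,262,4): print(v,[np.round(L[v,u]*1000).tolist() for u in (235,245,253,262)], im['image'][v,253])
m=(np.abs(L[...,0])<.05)&(L[...,2]>-.1)&(L[...,2]<.01)
print(m.sum(),L[m].min(0),L[m].max(0))
```

```text
[ 0.4434227  -0.05213527  0.25746723] 5.8
90 [ 0.469 -0.044  0.384] [ 0.486 -0.06   0.394]
92 [ 0.468 -0.044  0.378] [ 0.494 -0.057  0.396]
94 [ 0.503 -0.032  0.406] [ 0.509 -0.051  0.406]
96 [ 0.508 -0.03   0.406] [ 0.514 -0.05   0.405]
98 [ 0.515 -0.028  0.408] [ 0.522 -0.046  0.409]
100 [ 0.519 -0.027  0.406] [ 0.526 -0.045  0.408]
102 [ 0.524 -0.025  0.406] [ 0.53  -0.044  0.406]
104 [ 0.527 -0.024  0.404] [ 0.533 -0.043  0.404]
106 [ 0.53  -0.023  0.402] [ 0.535 -0.042  0.4  ]
108 [ 0.526 -0.024  0.393] [ 0.532 -0.043  0.392]
110 [ 0.52  -0.027  0.381] [ 0.526 -0.046  0.38 ]
112 [ 0.522 -0.026  0.377] [ 0.525 -0.047  0.373]
114 [ 0.522 -0.026  0.371] [ 0.527 -0.046  0.37 ]
116 [ 0.452 -0.051  0.288] [ 0.199 -0.176  0.   ]
118 [ 0.199 -0.14   0.002] [ 0.205 -0.173 -0.002]
120 [ 0.206 -0.137  0.   ] [ 0.218 -0.169  0.003]
122 [ 0.214 -0.135 -0.001] [ 0.224 -0.167 -0.   ]
124 [ 0.222 -0.132 -0.001] [ 0.235 -0.163  0.003]
126 [ 0.234 -0.128  0.003] [ 0.24  -0.161 -0.002]
128 [ 0.239 -0.126 -0.001] [ 0.245 -0.159 -0.005]
195 [[-22.0, -21.0, 131.0], [-22.0, -9.0, 132.0], [-9.0, 0.0, 8
[... 1051 characters left out ...]
23 125]
239 [[36.0, -4.0, -131.0], [33.0, -2.0, -122.0], [32.0, 1.0, -122.0], [32.0, 3.0, -121.0]] [53 53 56]
243 [[36.0, -4.0, -132.0], [32.0, -2.0, -123.0], [32.0, 1.0, -124.0], [32.0, 3.0, -124.0]] [63 62 63]
247 [[34.0, -4.0, -131.0], [31.0, -2.0, -125.0], [31.0, 1.0, -124.0], [31.0, 3.0, -125.0]] [71 71 71]
251 [[33.0, -4.0, -131.0], [30.0, -2.0, -125.0], [31.0, 1.0, -126.0], [30.0, 3.0, -125.0]] [74 74 74]
255 [[32.0, -4.0, -131.0], [29.0, -2.0, -126.0], [29.0, 1.0, -126.0], [30.0, 3.0, -126.0]] [70 71 71]
259 [[31.0, -4.0, -132.0], [28.0, -2.0, -125.0], [28.0, 1.0, -126.0], [28.0, 3.0, -125.0]] [71 71 71]
1148 [-0.00931824 -0.00944353 -0.09521684] [ 0.01696132  0.01099262 -0.02950076]
```

Run:
```python
from h import *
st=monitor.read_state(); P=np.array(st['position']);R=np.array(st['ee_rot']); print(P,st['clock'])
for n in ('top','scene','wrist'):
    im=get_image(n); W=cloud(im,st); L=(W-P)@R
    m=(np.abs(L[...,0])<.05)&(np.abs(L[...,1])<.1)&(L[...,2]>-.15)&(L[...,2]<.05)
    print(n,m.sum(), np.round(np.percentile(L[m],[0,1,50,99,100],axis=0)*1000) if m.any() else '')
```

```text
[ 0.44374889 -0.05218468  0.25786231] 5.9
top 1167 [[ -38.   15. -150.]
 [ -37.   21. -150.]
 [  -4.   69. -149.]
 [  37.   89. -122.]
 [  38.   90. -119.]]
scene 1347 [[ -38.  -80. -150.]
 [ -36.  -74. -150.]
 [   3.   59. -132.]
 [  38.   91. -107.]
 [  39.   92.  -28.]]
wrist 49717 [[ -35.  -80. -150.]
 [ -20.  -73. -150.]
 [  25.    2. -132.]
 [  37.   75.  -63.]
 [  38.   81.  -29.]]
```

Emit:
send_rows(
  dp=[
    [0,0,10],
    [0,0,20],
    [0,0,10],
    [0,0,0],
    [0,0,0],
  ],
  rot=[
    [0,0,0],
    [0,0,0],
    [0,0,0],
    [0,0,0],
    [0,0,0],
  ],
  jaw=60,
)

```text
clock: 6.55
position: [0.4444, -0.0523, 0.2189]
ee_rot: [[-0.259, 0.966, 0.0], [0.966, 0.259, 0.0], [0.0, 0.0, -1.0]]
ft_force: [0.9, 0.4, -0.2]
width: 0.0378
```

```bash
cat >> h.py <<'E'
OFF=0.029
def tip(st): return np.array(st['position'])-OFF*np.array(st['ee_rot'])[:,2]
def planT(t1,R1,n,p0=None,R0=None): plan(np.array(t1)+OFF*R1[:,2],R1,n,p0=p0,R0=R0)
E
python3 - <<'E'
from h import *
st=monitor.read_state(); P=np.array(st['position']);R=np.array(st['ee_rot']); print(P,st['clock'],st['width'])
im=get_image('wrist'); W=cloud(im,st); L=(W-P)@R
m=(np.abs(L[...,0])<.05)&(np.abs(L[...,1])<.1)&(L[...,2]>-.06)&(L[...,2]<.03)
print(m.sum(), np.round(np.percentile(L[m],[0,1,50,99,100],axis=0)*1000))
for s in (1,-1):
    mm=m&(s*L[...,1]>0); print(np.round(np.percentile(L[mm],[0,50,100],axis=0)*1000))
planT([.4450,-.052,.1445],Rdown(.257),6)
E
```

```text
[ 0.44436256 -0.05227732  0.2189084 ] 6.55 0.037778337057775446
922 [[-17. -28. -60.]
 [-16. -28. -60.]
 [ 15. -18. -47.]
 [ 17.  29. -30.]
 [ 17.  30. -28.]]
[[-17.  19. -60.]
 [ 15.  22. -47.]
 [ 17.  30. -28.]]
[[-17. -28. -60.]
 [ 15. -20. -47.]
 [ 17. -18. -29.]]
{"dp": [[0.0, 0.0, 17.3], [0.0, 0.0, 17.3], [0.0, 0.1, 17.3], [0.0, 0.1, 17.3], [0.0, 0.1, 17.3]], "rot": [[0.0002, 0.0001, 0.0008], [0.0002, 0.0001, 0.0008], [0.0002, 0.0001, 0.0008], [0.0002, 0.0001, 0.0008], [0.0002, 0.0001, 0.0008]]}
{"dp": [[0.0, 0.1, 17.3]], "rot": [[0.0002, 0.0001, 0.0008]]}
```

Emit:
send_rows(
  dp=[
    [0,0,10],
    [0,0,10],
    [0,0,5],
    [0,0,0],
    [0,0,0],
  ],
  rot=[
    [0,0,0],
    [0,0,0],
    [0,0,0],
    [0,0,0],
    [0,0,0],
  ],
)

```text
clock: 7.1
position: [0.4443, -0.0522, 0.1937]
ee_rot: [[-0.259, 0.966, -0.0], [0.966, 0.259, 0.0], [0.0, -0.0, -1.0]]
ft_force: [0.7, -0.1, 0.3]
width: 0.0598
```

Emit:
send_rows(
  dp=[
    [0,0,20],
    [0,0,20],
    [0,0,20],
    [0,0,18],
    [0,0,0],
  ],
  rot=[
    [0,0,0],
    [0,0,0],
    [0,0,0],
    [0,0,0],
    [0,0,0],
  ],
)

```text
clock: 7.6
position: [0.4427, -0.052, 0.1142]
ee_rot: [[-0.259, 0.966, -0.004], [0.966, 0.259, 0.001], [0.002, -0.004, -1.0]]
ft_force: [-0.7, 0.7, 0.8]
width: 0.0603
```

Emit:
send_rows(
  dp=[
    [0,0,0],
    [0,0,0],
    [0,0,0],
    [0,0,0],
    [0,0,0],
  ],
  rot=[
    [0,0,0],
    [0,0,0],
    [0,0,0],
    [0,0,0],
    [0,0,0],
  ],
  jaw=0,
)

```text
clock: 8.1
position: [0.4445, -0.0523, 0.1163]
ee_rot: [[-0.259, 0.966, 0.001], [0.966, 0.259, -0.0], [-0.0, 0.001, -1.0]]
ft_force: [0.5, -0.4, 0.2]
width: 0.0232
```

Emit:
send_rows(
  dp=[
    [0,0,0],
    [0,0,0],
    [0,0,0],
  ],
  rot=[
    [0,0,0],
    [0,0,0],
    [0,0,0],
  ],
)

```text
clock: 8.4
position: [0.4443, -0.0522, 0.116]
ee_rot: [[-0.259, 0.966, 0.0], [0.966, 0.259, 0.0], [-0.0, 0.0, -1.0]]
ft_force: [-0.5, 1.0, 1.8]
width: 0.0138
```

Emit:
send_rows(
  dp=[
    [0,0,-10],
    [0,0,-25],
    [0,0,-35],
    [0,0,-35],
    [0,0,-20],
  ],
  rot=[
    [0,0,0],
    [0,0,0],
    [0,0,0],
    [0,0,0],
    [0,0,0],
  ],
)

```text
clock: 8.9
position: [0.4449, -0.0523, 0.2436]
ee_rot: [[-0.259, 0.966, 0.003], [0.966, 0.259, -0.0], [-0.001, 0.003, -1.0]]
ft_force: [0.4, -0.2, -4.0]
width: 0.0136
```

Emit:
send_rows(
  dp=[
    [0,0,-5],
    [0,0,0],
    [0,0,0],
  ],
  rot=[
    [0,0,0],
    [0,0,0],
    [0,0,0],
  ],
)

```text
clock: 9.2
position: [0.4431, -0.0521, 0.2443]
ee_rot: [[-0.259, 0.966, -0.003], [0.966, 0.259, 0.001], [0.001, -0.003, -1.0]]
ft_force: [-0.3, -0.3, -3.3]
width: 0.0136
```

Run:
```python
from h import *
st=monitor.read_state(); print(st['position'],st['width'],st['ft_force'])
im=get_image('scene'); save(im,'s5'); a=cv2.imread('pics/s5.png'); cv2.imwrite('pics/s5b.png',cv2.resize(a[60:260,160:427],(800,600),interpolation=cv2.INTER_CUBIC))
d=np.array([.108,.994]); n=np.array([.994,-.108]); mid=np.array([.630,.162])
a=mid-.095*d-.10*n
planT([a[0],a[1],.275],Rdown(-.108),10)
```

```text
[ 0.44309011 -0.05208034  0.24426442] 0.013628010184179537 [-0.31152435 -0.27672291 -3.284094  ]
{"dp": [[10.6, 10.8, -0.2], [11.0, 10.4, -0.2], [11.4, 10.0, -0.2], [11.7, 9.6, -0.2], [12.1, 9.2, -0.2]], "rot": [[-0.0004, -0.0001, 0.037], [-0.0004, -0.0001, 0.037], [-0.0004, -0.0001, 0.037], [-0.0004, -0.0001, 0.037], [-0.0004, -0.0001, 0.037]]}
{"dp": [[12.4, 8.7, -0.2], [12.7, 8.2, -0.2], [13.0, 7.8, -0.2], [13.3, 7.3, -0.2], [13.6, 6.8, -0.2]], "rot": [[-0.0004, -0.0001, 0.037], [-0.0004, -0.0001, 0.037], [-0.0004, -0.0001, 0.037], [-0.0004, -0.0001, 0.037], [-0.0004, -0.0001, 0.037]]}
```

View pics/s5b.png

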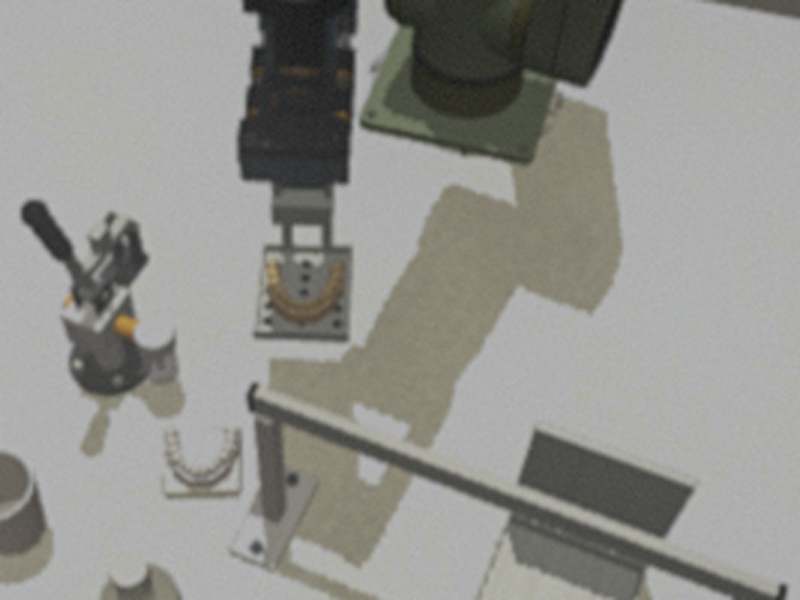

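Emit:
send_rows(
  dp=[
    [11,11,0],
    [11,10,0],
    [11,10,0],
    [12,10,0],
    [12,9,0],
  ],
  rot=[
    [0,0,0.037],
    [0,0,0.037],
    [0,0,0.037],
    [0,0,0.037],
    [0,0,0.037],
  ],
)

```text
clock: 9.75
position: [0.4823, 0.0137, 0.2442]
ee_rot: [[-0.075, 0.997, -0.003], [0.997, 0.075, 0.0], [0.0, -0.003, -1.0]]
ft_force: [-0.4, -0.4, -3.9]
width: 0.0139
```

Emit:
send_rows(
  dp=[
    [12,9,0],
    [13,8,0],
    [13,8,0],
    [13,7,0],
    [13,7,0],
  ],
  rot=[
    [0,0,0.037],
    [0,0,0.037],
    [0,0,0.037],
    [0,0,0.037],
    [0,0,0.037],
  ],
)

```text
clock: 10.25
position: [0.521, 0.0779, 0.2441]
ee_rot: [[0.109, 0.994, -0.004], [0.994, -0.109, -0.0], [-0.001, -0.003, -1.0]]
ft_force: [-0.5, -0.7, -3.3]
width: 0.0137
```

Emit:
send_rows(
  dp=[
    [0,0,0],
    [0,0,0],
    [0,0,0],
  ],
  rot=[
    [0,0,0],
    [0,0,0],
    [0,0,0],
  ],
)

```text
clock: 10.55
position: [0.5208, 0.0767, 0.2452]
ee_rot: [[0.108, 0.994, -0.002], [0.994, -0.108, -0.001], [-0.001, -0.002, -1.0]]
ft_force: [-0.3, 0.2, -3.8]
width: 0.014
```

Run:
```python
from h import *
st=monitor.read_state(); print(st['position'],st['width'],st['ft_force'])
im=get_image('scene'); save(im,'s6'); a=cv2.imread('pics/s6.png'); cv2.imwrite('pics/s6b.png',cv2.resize(a[80:280,160:427],(800,600),interpolation=cv2.INTER_CUBIC))
w=cloud(im).reshape(-1,3)
d=np.array([.108,.994]); n=np.array([.994,-.108]); mid=np.array([.630,.162])
t=tip(st); q=t[:2]-mid; print('rail frame tip',q@n,q@d,t[2])
im2=get_image('top'); save(im2,'t6'); w2=cloud(im2).reshape(-1,3)
for w in (w,w2):
    m=(w[:,2]>0.203)&(w[:,2]<0.218)&(w[:,1]>-0.06)&(w[:,0]>0.59)
    p=w[m][:,:2]-mid; print(m.sum(),np.median(p@n), np.polyfit(p@d,p@n,1),(p@d).min(),(p@d).max())
    # carrier tray front edge/model
    f=np.c_[(w[:,:2]-mid)@n,(w[:,:2]-mid)@d,w[:,2]]
    m=(f[:,2]>.11)&(f[:,2]<.17)&(abs(f[:,1]+.095)<.07)&(f[:,0]<-.03)
    print('carrier',m.sum(),np.round(f[m].min(0),3),np.round(f[m].max(0),3),cv2.minAreaRect((f[m][:,:2]*1000).astype(np.float32)))
planT(np.r_[mid-.095*d,.275],Rdown(-.108),6)
```

```text
[0.52080441 0.07671239 0.24520602] 0.014003523234925201 [-0.29720874  0.16601289 -3.83818701]
rail frame tip -0.09928141827399914 -0.09654586414013173 0.2742059695419882
1103 0.0011496901946039596 [-0.00108385  0.00051977] -0.20350492882547133 0.20401780958953683
carrier 1446 [-0.607 -0.15   0.11 ] [-0.045 -0.054  0.17 ] ((-325.78961181640625, -101.17486572265625), (563.6326904296875, 85.66321563720703), 1.1700621843338013)
875 -0.0005149134504123288 [ 0.00041249 -0.00057267] -0.20415313348098485 0.20407271233658136
carrier 224 [-0.133 -0.139  0.128] [-0.042 -0.117  0.144] ((-85.18666076660156, -137.5952911376953), (92.97384643554688, 20.629636764526367), 12.923300743103027)
{"dp": [[0.3, 16.5, -0.1], [0.3, 16.5, -0.1], [0.3, 16.5, -0.1], [0.2, 16.5, -0.1], [0.2, 16.5, -0.1]], "rot": [[-0.0001, 0.0, -0.0001], [-0.0001, 0.0, -0.0001], [-0.0001, 0.0, -0.0001], [-0.0001, 0.0, -0.0001], [-0.0001, 0.0, -0.0001]]}
{"dp": [[0.2, 16.5, -0.1]], "rot": [[-0.0001, 0.0, -0.0001]]}
```

View pics/s6b.png

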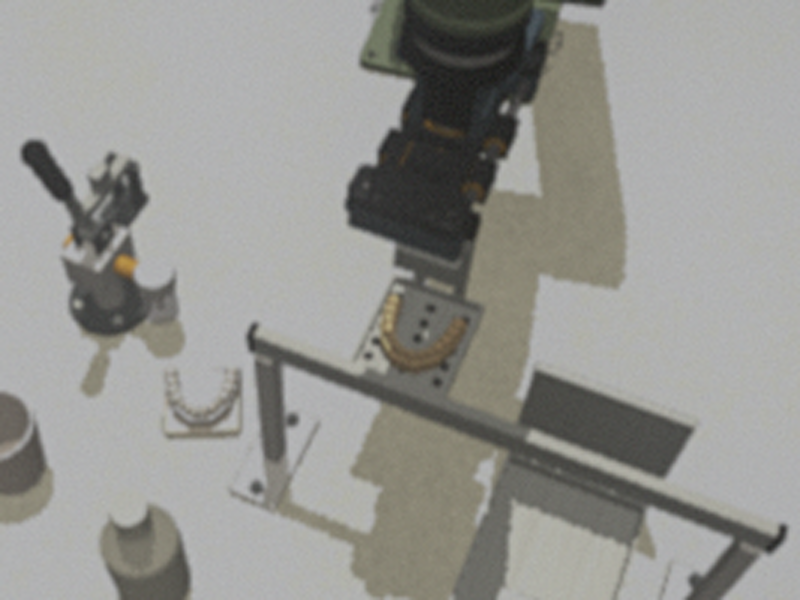

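Emit:
send_rows(
  dp=[
    [0,12,0],
    [0,22,0],
    [0,26,0],
    [0,22,0],
    [0,13,0],
  ],
  rot=[
    [0,0,0],
    [0,0,0],
    [0,0,0],
    [0,0,0],
    [0,0,0],
  ],
)

```text
clock: 11.15
position: [0.6185, 0.0664, 0.2454]
ee_rot: [[0.108, 0.994, 0.001], [0.994, -0.108, -0.0], [-0.0, 0.001, -1.0]]
ft_force: [-0.5, 0.2, -4.4]
width: 0.0139
```

Emit:
send_rows(
  dp=[
    [0,4,0],
    [0,0,0],
    [0,0,0],
    [0,0,0],
  ],
  rot=[
    [0,0,0],
    [0,0,0],
    [0,0,0],
    [0,0,0],
  ],
)

```text
clock: 11.55
position: [0.6194, 0.0668, 0.2462]
ee_rot: [[0.108, 0.994, 0.0], [0.994, -0.108, 0.0], [0.0, -0.0, -1.0]]
ft_force: [-0.8, 0.1, -4.3]
width: 0.0138
```

Run:
```python
from h import *
st=monitor.read_state(); print(st['position'],st['width'],st['ft_force'])
d=np.array([.108,.994]); n=np.array([.994,-.108]); mid=np.array([.630,.162])
t=tip(st); q=t[:2]-mid; print('rail frame tip',q@n,q@d,t[2])
im=get_image('scene'); save(im,'s7'); a=cv2.imread('pics/s7.png'); cv2.imwrite('pics/s7b.png',cv2.resize(a[120:270,210:410],(800,600),interpolation=cv2.INTER_CUBIC))
im=get_image('wrist'); save(im,'w7');
```

```text
[0.61936432 0.06675979 0.24616071] 0.01380833001448846 [-0.76197984  0.09826191 -4.30180651]
rail frame tip -0.0002858928946433744 -0.09582088959359708 0.2751607139699422
```

View pics/s7b.png

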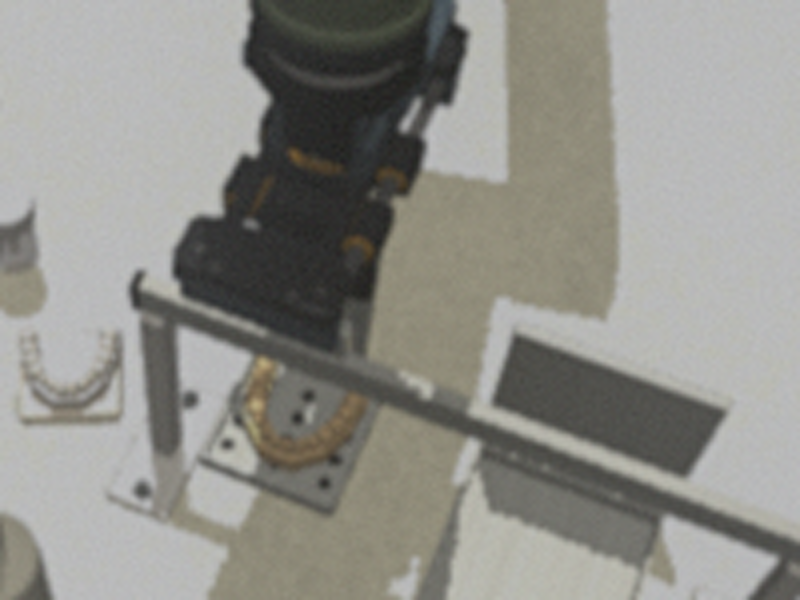

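View pics/w7.png

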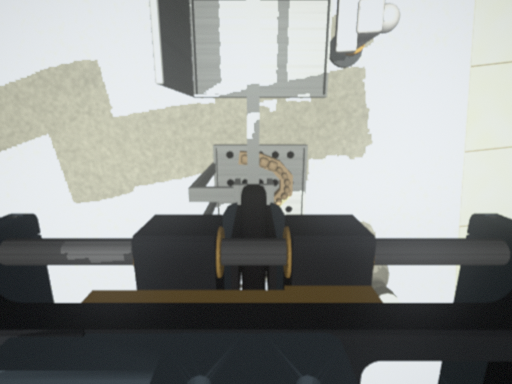

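Emit:
send_rows(
  dp=[
    [0,0,10],
    [0,0,14],
    [0,0,10],
    [0,0,4],
    [0,0,0],
  ],
  rot=[
    [0,0,0],
    [0,0,0],
    [0,0,0],
    [0,0,0],
    [0,0,0],
  ],
)

```text
clock: 12.15
position: [0.6197, 0.0667, 0.2073]
ee_rot: [[0.108, 0.994, -0.001], [0.994, -0.108, -0.0], [-0.0, -0.001, -1.0]]
ft_force: [-0.4, -0.9, -3.6]
width: 0.0139
```

Emit:
send_rows(
  dp=[
    [0,0,0],
    [0,0,0],
  ],
  rot=[
    [0,0,0],
    [0,0,0],
  ],
)

```text
clock: 12.35
position: [0.6203, 0.0668, 0.2084]
ee_rot: [[0.108, 0.994, 0.001], [0.994, -0.108, 0.0], [0.0, 0.001, -1.0]]
ft_force: [-0.2, 0.9, -3.5]
width: 0.0144
```

Run:
```python
from h import *
st=monitor.read_state(); print(st['position'],st['width'],st['ft_force'])
d=np.array([.108,.994]); n=np.array([.994,-.108]); mid=np.array([.630,.162])
t=tip(st); q=t[:2]-mid; print('rail frame tip',q@n,q@d,t[2])
im=get_image('top'); save(im,'t7'); w=np.load('top0.npz')['w'].reshape(-1,3); w1=np.load('scene0.npz')['w'].reshape(-1,3)
for w in (w,w1):
    f=np.c_[(w[:,:2]-mid)@n,(w[:,:2]-mid)@d,w[:,2]]
    m=(f[:,2]>.15)&(f[:,2]<.175)&(f[:,0]<-.07)&(f[:,0]>-.1)&(f[:,1]>-.05)&(f[:,1]<.2); a=f[m]; print('shield y',np.percentile(a[:,1],[0,1,99,100]),np.median(a[:,0]))
    m=(f[:,2]>.12)&(f[:,2]<.15)&(f[:,0]>.05)&(f[:,0]<.17)&(f[:,1]>0)&(f[:,1]<.15); a=f[m]; print('nozzle',m.sum(),np.percentile(a,[1,99],axis=0).round(4).tolist())
    m=(f[:,2]>.009)&(f[:,2]<.025)&(abs(f[:,0])<.12)&(f[:,1]>-.04)&(f[:,1]<.19); a=f[m]; print('pan',m.sum(),np.percentile(a,[1,50,99],axis=0).round(4).tolist())
```

```text
[0.62033653 0.06676086 0.20836967] 0.014376348095655973 [-0.20620809  0.88982362 -3.52155595]
rail frame tip 0.0006474802989806915 -0.09572057383202358 0.23736965196237594
shield y [0.00340339 0.00432233 0.13130378 0.1318421 ] -0.08629001526901306
nozzle 526 [[0.0829, 0.0389, 0.1253], [0.1383, 0.0964, 0.1454]]
pan 528 [[-0.0839, 0.0033, 0.009], [0.0084, 0.1302, 0.0159], [0.1116, 0.1885, 0.0227]]
shield y [0.00437051 0.00554085 0.13208464 0.13360078] -0.08542310860471429
nozzle 488 [[0.0832, 0.0402, 0.1284], [0.141, 0.0977, 0.1464]]
pan 645 [[-0.0854, 0.0046, 0.0091], [0.0085, 0.1261, 0.0156], [0.1118, 0.1895, 0.0224]]
```

Emit:
send_rows(
  dp=[
    [10,0,0],
    [20,0,0],
    [25,0,0],
    [25,0,0],
    [25,0,0],
  ],
  rot=[
    [0,0,0],
    [0,0,0],
    [0,0,0],
    [0,0,0],
    [0,0,0],
  ],
)

```text
clock: 12.9
position: [0.6314, 0.1729, 0.208]
ee_rot: [[0.108, 0.994, 0.0], [0.994, -0.108, 0.001], [0.001, 0.0, -1.0]]
ft_force: [0.5, 0.4, -4.3]
width: 0.014
```

Emit:
send_rows(
  dp=[
    [25,0,0],
    [20,0,0],
    [12,0,0],
    [2,0,0],
    [0,0,0],
  ],
  rot=[
    [0,0,0],
    [0,0,0],
    [0,0,0],
    [0,0,0],
    [0,0,0],
  ],
)

```text
clock: 13.4
position: [0.6376, 0.2295, 0.2077]
ee_rot: [[0.107, 0.994, -0.0], [0.994, -0.107, -0.001], [-0.001, -0.0, -1.0]]
ft_force: [0.2, -0.0, -4.3]
width: 0.0138
```

Emit:
send_rows(
  dp=[
    [0,0,0],
    [0,0,0],
    [0,0,0],
  ],
  rot=[
    [0,0,0],
    [0,0,0],
    [0,0,0],
  ],
)

```text
clock: 13.7
position: [0.6377, 0.2289, 0.208]
ee_rot: [[0.109, 0.994, 0.0], [0.994, -0.109, -0.0], [-0.0, 0.0, -1.0]]
ft_force: [0.7, 0.2, -3.7]
width: 0.0137
```

Run:
```python
from h import *
st=monitor.read_state(); print(st['position'],st['width'],st['ft_force'],st['torque'])
d=np.array([.108,.994]); n=np.array([.994,-.108]); mid=np.array([.630,.162])
t=tip(st); q=t[:2]-mid; print('rail frame tip',q@n,q@d,t[2])
for nme in ('scene','top'):
    im=get_image(nme); save(im,nme+'8'); w=cloud(im).reshape(-1,3)
    f=np.c_[(w[:,:2]-mid)@n,(w[:,:2]-mid)@d,w[:,2]]
    m=(f[:,2]>.085)&(f[:,2]<.125)&(abs(f[:,1]-.068)<.06)&(abs(f[:,0]-.02)<.055); print(nme,m.sum(),np.percentile(f[m],[1,99],axis=0).round(3).tolist())
a=cv2.imread('pics/scene8.png'); cv2.imwrite('pics/s8b.png',cv2.resize(a[150:330,260:500],(800,600),interpolation=cv2.INTER_CUBIC))
```

```text
[0.63773352 0.22890022 0.2080377 ] 0.013716465503662754 [ 0.73795672  0.22345887 -3.71870238] [-0.07671181  0.03802783  0.03063827]
rail frame tip 0.0004578872169780212 0.06733510604462302 0.2370376995987976
scene 1311 [[-0.033, 0.026, 0.093], [0.058, 0.108, 0.121]]
top 1012 [[-0.034, 0.025, 0.092], [0.057, 0.103, 0.12]]
```

View pics/s8b.png

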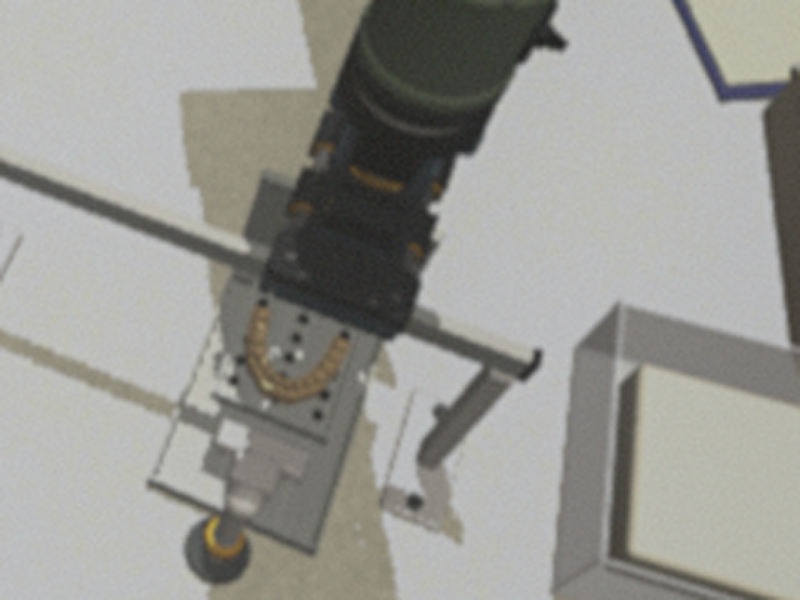

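Emit:
send_rows(
  dp=[
    [0.5,0,1.5],
    [0,0,1],
    [0,0,0],
    [0,0,0],
  ],
  rot=[
    [0,0,0],
    [0,0,0],
    [0,0,0],
    [0,0,0],
  ],
)

```text
clock: 14.2
position: [0.6379, 0.2302, 0.206]
ee_rot: [[0.108, 0.994, 0.001], [0.994, -0.108, 0.0], [0.0, 0.001, -1.0]]
ft_force: [-1.2, -0.4, 0.9]
width: 0.0141
```

Emit:
send_rows(
  dp=[
    [0,0,0],
    [0,0,0],
    [0,0,0],
    [0,0,0],
    [0,0,0],
  ],
  rot=[
    [0,0,0],
    [0,0,0],
    [0,0,0],
    [0,0,0],
    [0,0,0],
  ],
  jaw=50,
)

```text
clock: 14.7
position: [0.6377, 0.2303, 0.2054]
ee_rot: [[0.108, 0.994, 0.0], [0.994, -0.108, 0.0], [0.0, 0.0, -1.0]]
ft_force: [0.5, 0.0, -0.1]
width: 0.0493
```

Emit:
send_rows(
  dp=[
    [0,0,-10],
    [0,0,-25],
    [0,0,-35],
    [0,0,-30],
    [0,0,-10],
  ],
  rot=[
    [0,0,0],
    [0,0,0],
    [0,0,0],
    [0,0,0],
    [0,0,0],
  ],
)

```text
clock: 15.2
position: [0.6389, 0.2307, 0.3202]
ee_rot: [[0.108, 0.994, 0.007], [0.994, -0.108, 0.003], [0.003, 0.007, -1.0]]
ft_force: [-1.1, 0.8, 1.2]
width: 0.0497
```

Run:
```python
from h import *
st=monitor.read_state(); print(st['position'],st['width'],st['ft_force'],st['clock'])
d=np.array([.108,.994]); n=np.array([.994,-.108]); mid=np.array([.630,.162])
for nme in ('scene','wrist'):
    im=get_image(nme); save(im,nme+'9'); w=cloud(im,st).reshape(-1,3)
    f=np.c_[(w[:,:2]-mid)@n,(w[:,:2]-mid)@d,w[:,2]]
    m=(f[:,2]>.085)&(f[:,2]<.125)&(abs(f[:,1]-.068)<.06)&(abs(f[:,0]-.02)<.055); print(nme,m.sum(),np.percentile(f[m],[1,99],axis=0).round(3).tolist())
    m=(f[:,2]>.256)&(f[:,2]<.27)&(abs(f[:,1]-.068)<.06)&(abs(f[:,0])<.03); print('grip',m.sum(),np.percentile(f[m],[1,50,99],axis=0).round(3).tolist())
a=cv2.imread('pics/scene9.png'); cv2.imwrite('pics/s9b.png',cv2.resize(a[150:330,260:500],(800,600),interpolation=cv2.INTER_CUBIC))
```

```text
[0.63888829 0.23068837 0.320158  ] 0.04971949882478516 [-1.05532616  0.75225513  1.18383359] 15.2
scene 1327 [[-0.034, 0.028, 0.092], [0.058, 0.11, 0.119]]
grip 219 [[-0.006, 0.038, 0.257], [0.003, 0.068, 0.262], [0.008, 0.099, 0.264]]
wrist 2381 [[-0.034, 0.026, 0.094], [0.058, 0.109, 0.119]]
grip 967 [[-0.005, 0.037, 0.259], [0.002, 0.069, 0.263], [0.008, 0.099, 0.265]]
```

View pics/s9b.png

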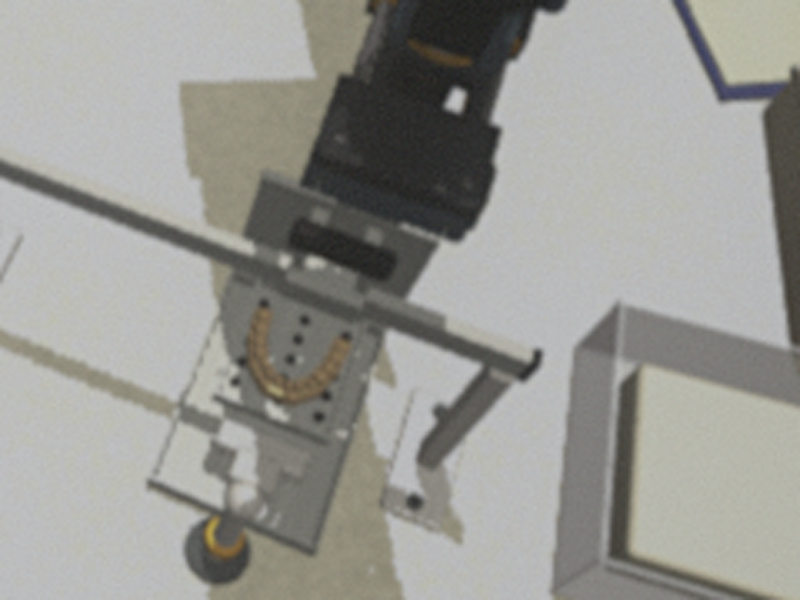

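View pics/wrist9.png

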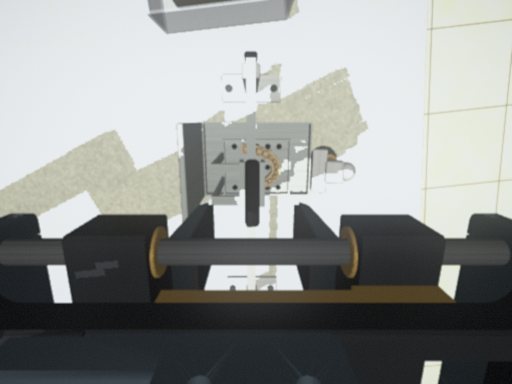

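Run:
```python
from h import *
st=monitor.read_state(); print(st['joint_positions'])
planT([.45,-.23,.36],Rdown(np.deg2rad(-98.4)),15)
```

```text
[3.29523832e-01 4.53765867e-01 1.03536330e+00 8.45932349e-05
 1.64844852e+00 4.37522848e-01]
{"dp": [[-31.9, -9.2, -1.0], [-32.7, -5.7, -1.0], [-33.1, -2.2, -1.0], [-33.1, 1.4, -1.0], [-32.8, 4.9, -1.0]], "rot": [[0.0001, -0.0003, 0.1073], [0.0001, -0.0003, 0.1073], [0.0001, -0.0003, 0.1073], [0.0001, -0.0003, 0.1073], [0.0001, -0.0003, 0.1073]]}
{"dp": [[-32.1, 8.4, -1.0], [-31.0, 11.8, -0.9], [-29.6, 15.0, -0.9], [-27.8, 18.1, -0.9], [-25.7, 21.0, -0.9]], "rot": [[0.0001, -0.0003, 0.1073], [0.0001, -0.0003, 0.1073], [0.0001, -0.0003, 0.1073], [0.0001, -0.0003, 0.1073], [0.0001, -0.0003, 0.1073]]}
{"dp": [[-23.3, 23.6, -0.9], [-20.6, 26.0, -0.9], [-17.7, 28.0, -0.9], [-14.6, 29.8, -0.9], [-11.3, 31.2, -0.9]], "rot": [[0.0001, -0.0003, 0.1073], [0.0001, -0.0003, 0.1073], [0.0001, -0.0003, 0.1073], [0.0001, -0.0003, 0.1073], [0.0001, -0.0003, 0.1073]]}
```

Emit:
send_rows(
  dp=[
    [-32,-9,-1],
    [-33,-6,-1],
    [-33,-2,-1],
    [-33,1,-1],
    [-33,5,-1],
  ],
  rot=[
    [0,0,0.107],
    [0,0,0.107],
    [0,0,0.107],
    [0,0,0.107],
    [0,0,0.107],
  ],
)

```text
clock: 15.8
position: [0.5731, 0.0752, 0.3181]
ee_rot: [[0.603, 0.798, -0.004], [0.798, -0.603, -0.0], [-0.003, -0.003, -1.0]]
ft_force: [0.0, -0.4, 0.7]
width: 0.0502
```

Emit:
send_rows(
  dp=[
    [-32,8,-1],
    [-31,12,-1],
    [-30,15,-1],
    [-28,18,-1],
    [-26,21,-1],
  ],
  rot=[
    [0,0,0.107],
    [0,0,0.107],
    [0,0,0.107],
    [0,0,0.107],
    [0,0,0.107],
  ],
)

```text
clock: 16.3
position: [0.5096, -0.0784, 0.3232]
ee_rot: [[0.925, 0.379, -0.004], [0.379, -0.925, 0.001], [-0.003, -0.002, -1.0]]
ft_force: [0.2, -0.1, 0.3]
width: 0.0504
```

Emit:
send_rows(
  dp=[
    [-23,24,-1],
    [-21,26,-1],
    [-18,28,-1],
    [-15,30,-1],
    [-11,31,-1],
  ],
  rot=[
    [0,0,0.107],
    [0,0,0.107],
    [0,0,0.107],
    [0,0,0.107],
    [0,0,0.107],
  ],
)

```text
clock: 16.8
position: [0.4471, -0.2324, 0.3282]
ee_rot: [[0.989, -0.146, -0.003], [-0.146, -0.989, 0.002], [-0.004, -0.001, -1.0]]
ft_force: [0.3, 0.3, -0.3]
width: 0.0501
```

Emit:
send_rows(
  dp=[
    [0,0,0],
    [0,0,0],
    [0,0,0],
  ],
  rot=[
    [0,0,0],
    [0,0,0],
    [0,0,0],
  ],
)

```text
clock: 17.1
position: [0.4486, -0.2307, 0.3293]
ee_rot: [[0.99, -0.14, -0.002], [-0.14, -0.99, 0.002], [-0.002, -0.001, -1.0]]
ft_force: [-0.7, -0.2, -0.2]
width: 0.05
```

Run:
```python
from h import *
st=monitor.read_state(); print(st['position'],st['width'],st['ft_force'],st['clock'],st['joint_positions'])
im=get_image('wrist'); save(im,'w10'); W=cloud(im,st); np.savez('w10',w=W,img=im['image'])
a=cv2.imread('pics/w10.png'); cv2.imwrite('pics/w10b.png',cv2.resize(a,(800,600),interpolation=cv2.INTER_CUBIC))
im=get_image('scene'); save(im,'s10'); np.savez('s10',w=cloud(im),img=im['image'])
for l in ('catch','lever_grip','catch_fin','valve'):
    for c,Wc in (('wrist',W),('scene',cloud(im))):
        for q in cut_out(c,l)[:1]: print(c,l,q['score'],np.array(q['at'])*[512,384],q['pixels'].sum(),np.nanmedian(Wc[q['pixels']],0))
```

```text
[ 0.44862327 -0.23072138  0.329291  ] 0.04997330341484935 [-0.66564017 -0.19645707 -0.17863942] 17.1 [-4.98274259e-01  1.50267451e-01  1.43775433e+00  6.43494765e-04
  1.55565846e+00  1.21330432e+00]
wrist catch 0.62 [257.28   158.0928] 452 [ 0.46606497 -0.23806956  0.15201412]
scene catch 0.61 [193.4848 140.0064] 127 [ 0.47027576 -0.23315958  0.1513655 ]
wrist lever_grip 0.6 [257.8944 106.2912] 963 [ 0.52688318 -0.24662472  0.26283474]
scene lever_grip 0.53 [177.1008 137.7024] 246 [ 0.52828533 -0.23937859  0.22164473]
wrist catch_fin 0.96 [259.7888 163.0848] 442 [ 0.46308231 -0.23786625  0.15201016]
scene catch_fin 0.71 [192.1024 138.5088] 115 [ 0.46793675 -0.23297422  0.15165898]
wrist valve 0.71 [254.5152 131.712 ] 3545 [ 0.49986294 -0.23875974  0.10133469]
scene valve 0.77 [193.8944 161.3952] 1773 [ 0.50666595 -0.23181059  0.09243908]
```

View pics/w10b.png

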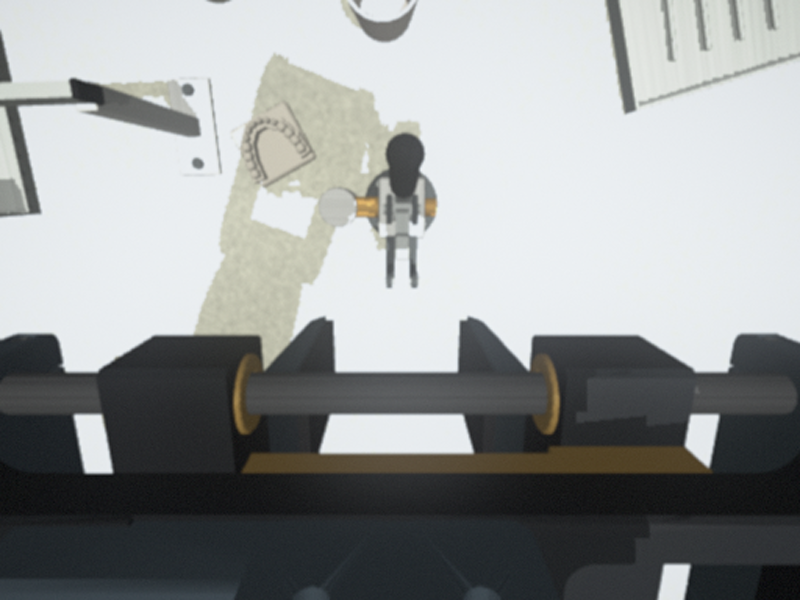

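Run:
```python
from h import *
W=np.load('w10.npz')['w'];w=W.reshape(-1,3); g=np.load('w10.npz')['img'].reshape(-1,3).mean(1)
yaw=-.143; vx=np.array([np.cos(yaw),np.sin(yaw)]); vy=np.array([-vx[1],vx[0]])
o=np.array([.52,-.24])
f=np.c_[(w[:,:2]-o)@vx,(w[:,:2]-o)@vy,w[:,2]]*1000
def s(nm,m):
    a=f[m]; print(nm,m.sum(),np.percentile(a,[1,50,99],axis=0).round(1).tolist())
near=(abs(f[:,0]+30)<100)&(abs(f[:,1])<100)
s('filter top',near&(f[:,2]>86)&(f[:,2]<94)&(f[:,1]>35))
m=near&(f[:,2]>86)&(f[:,2]<94)&(f[:,1]>35)
print(cv2.minEnclosingCircle(f[m][:,:2].astype(np.float32)))
s('handle',near&(f[:,2]>190)&(f[:,2]<280))
for z in range(190,280,12):
    m=near&(f[:,2]>z)&(f[:,2]<z+12); 
    if m.sum()>5: s(z,m)
for z in (140,146,150,155,160,165,170,175):
    m=near&(f[:,2]>z)&(f[:,2]<z+5)&(f[:,0]<0); 
    if m.sum()>3: s(z,m)
s('flange',near&(f[:,2]>3)&(f[:,2]<20))
print('catch rows')
m=near&(f[:,2]>140)&(f[:,0]<-0)
for x in range(-90,0,6):
    mm=m&(f[:,0]>=x)&(f[:,0]<x+6)
    if mm.sum()>3: s(x,mm)
```

```text
filter top 503 [[-41.0, 36.0, 87.0], [-24.2, 55.3, 90.4], [-6.7, 73.5, 92.3]]
((-24.01537322998047, 54.690956115722656), 19.540912628173828)
handle 793 [[-10.0, -16.3, 200.0], [9.6, -6.2, 265.2], [24.7, 3.7, 271.3]]
190 15 [[-11.1, -14.2, 197.6], [-10.0, -4.2, 199.7], [-5.8, 2.4, 201.6]]
202 49 [[-10.5, -15.6, 202.5], [-7.6, -6.3, 207.9], [0.3, 3.6, 213.8]]
214 52 [[-7.6, -15.1, 214.1], [-4.4, -5.1, 219.5], [3.2, 3.4, 225.4]]
226 67 [[-4.4, -15.4, 226.6], [-1.4, -5.9, 232.1], [5.7, 3.2, 237.9]]
238 59 [[-0.5, -15.3, 238.5], [2.2, -6.6, 244.5], [7.3, 2.4, 249.6]]
250 48 [[2.2, -16.7, 250.4], [4.3, -6.4, 256.7], [25.7, 4.5, 261.8]]
262 503 [[4.5, -16.9, 262.3], [14.4, -6.2, 267.7], [24.8, 4.3, 271.4]]
140 7 [[-89.7, -18.5, 141.5], [-76.9, -14.7, 143.6], [-76.8, 6.1, 144.3]]
146 126 [[-90.8, -18.0, 147.5], [-76.9, -5.9, 150.4], [-26.3, 8.8, 151.0]]
150 351 [[-90.7, -19.6, 150.1], [-74.0, -6.1, 151.6], [-25.0, 7.3, 154.3]]
155 49 [[-32.3, -12.2, 155.2], [-18.5, -4.5, 156.4], [-12.1, 0.6, 158.0]]
160 18 [[-42.2, -11.8, 160.7], [-15.8, -6.4, 162.1], [-15.6, -0.9, 164.6]]
165 20 [[-60.8, -1
[... 658 characters left out ...]
, [-54.1, 72.2, 480.1]]
-54 7231 [[-53.9, -75.6, 364.2], [-50.7, -29.2, 461.1], [-48.0, 72.1, 488.6]]
-48 40495 [[-47.8, -68.9, 452.8], [-45.5, 3.0, 476.9], [-42.2, 61.0, 488.5]]
-42 11859 [[-41.9, -75.4, 438.5], [-38.9, -2.5, 454.6], [-36.1, 71.8, 461.9]]
-36 7229 [[-35.9, -79.6, 439.0], [-33.1, -29.5, 454.7], [-32.2, 75.4, 461.9]]
-30 36 [[-29.0, -11.1, 149.6], [-26.9, -5.9, 151.5], [-25.0, -0.7, 152.9]]
-24 33 [[-21.0, -12.2, 155.2], [-19.7, -5.8, 156.3], [-18.4, 0.6, 157.4]]
-18 44 [[-17.2, -12.1, 155.9], [-15.2, -5.7, 162.8], [-12.9, 0.6, 173.5]]
-12 65 [[-11.7, -14.2, 169.0], [-8.7, -6.2, 206.6], [-6.5, 1.5, 219.2]]
-6 101 [[-5.6, -15.1, 205.2], [-2.4, -5.9, 226.4], [-0.2, 2.6, 241.0]]
```

```bash
cat >> h.py <<'E'
VY=-.143; vx=np.array([np.cos(VY),np.sin(VY),0]); vy=np.array([-vx[1],vx[0],0])
VO=np.array([.52,-.24,0])-.0237*vx-.0063*vy
def V(x,y,z): return VO+x*vx+y*vy+np.array([0,0,z])
def inV(p): q=np.asarray(p)-VO; return np.array([q@vx,q@vy,q[2]]) if q.ndim==1 else np.stack([q@vx,q@vy,q[...,2]],-1)
def Rt(th):
    z=np.cos(th)*np.array([0,0,-1.])+np.sin(th)*vx; x=np.cos(th)*vx+np.sin(th)*np.array([0,0,1.]); return np.stack([x,-vy,z],1)
E
python3 - <<'E'
from h import *
print(VO,np.linalg.det(Rt(.3)))
print(inV(tip(monitor.read_state())))
planT(V(-.030,0,.200),Rt(0),5)
E
```

```text
[ 0.49564408 -0.24285813  0.        ] 0.9999999999999999
[-0.04800274  0.0045763   0.35937079]
{"dp": [[3.6, 0.9, 31.9], [3.6, 0.9, 31.9], [3.6, 0.9, 31.9], [3.6, 0.9, 31.9], [3.6, 0.9, 31.9]], "rot": [[-0.0, -0.0, 0.0002], [-0.0, -0.0, 0.0002], [-0.0, -0.0, 0.0002], [-0.0, -0.0, 0.0002], [-0.0, -0.0, 0.0002]]}
```

Emit:
send_rows(
  dp=[
    [4,1,32],
    [4,1,32],
    [4,1,32],
    [3,1,32],
    [3,0.5,30],
  ],
  rot=[
    [0,0,0],
    [0,0,0],
    [0,0,0],
    [0,0,0],
    [0,0,0],
  ],
  jaw=40,
)

```text
clock: 18.1
position: [0.4658, -0.2386, 0.171]
ee_rot: [[0.99, -0.142, -0.0], [-0.142, -0.99, 0.0], [-0.0, -0.0, -1.0]]
ft_force: [0.1, 0.9, -0.1]
width: 0.0404
```

Emit:
send_rows(
  dp=[
    [0,0,0],
    [0,0,0],
    [0,0,0],
  ],
  rot=[
    [0,0,0],
    [0,0,0],
    [0,0,0],
  ],
)

```text
clock: 18.4
position: [0.467, -0.2393, 0.1743]
ee_rot: [[0.99, -0.142, 0.003], [-0.142, -0.99, -0.002], [0.003, 0.001, -1.0]]
ft_force: [-0.3, -0.4, 0.4]
width: 0.0399
```

Run:
```python
from h import *
st=monitor.read_state(); print(inV(tip(st)),st['ft_force'],st['width'])
im=get_image('wrist'); save(im,'w11'); w=inV(cloud(im,st)).reshape(-1,3)*1000
a=cv2.imread('pics/w11.png'); cv2.imwrite('pics/w11b.png',cv2.resize(a,(800,600),interpolation=cv2.INTER_CUBIC))
m=(abs(w[:,0]+30)<25)&(abs(w[:,1])<14)&(w[:,2]>166)&(w[:,2]<178); print('tab',m.sum(),np.percentile(w[m],[2,50,98],axis=0).round(1).tolist())
m=(abs(w[:,0]+60)<16)&(abs(w[:,1])<25)&(w[:,2]>147)&(w[:,2]<158); print('cheek',m.sum(),np.percentile(w[m],[2,50,98],axis=0).round(1).tolist())
planT(V(-.030,0,.150),Rt(0),3)
```

```text
[-0.02897117 -0.00049787  0.20328213] [-0.34724774 -0.41309864  0.41515606] 0.039860685140800975
tab 422 [[-36.8, -5.4, 167.0], [-26.7, -0.1, 171.6], [-18.0, 5.9, 172.9]]
cheek 275 [[-57.4, -12.6, 147.2], [-53.0, -0.0, 151.3], [-45.3, 13.4, 152.9]]
{"dp": [[-0.4, -0.2, 17.8], [-0.4, -0.2, 17.8], [-0.4, -0.2, 17.8]], "rot": [[0.0004, -0.0012, 0.0003], [0.0004, -0.0012, 0.0003], [0.0004, -0.0012, 0.0003]]}
```

View pics/w11b.png

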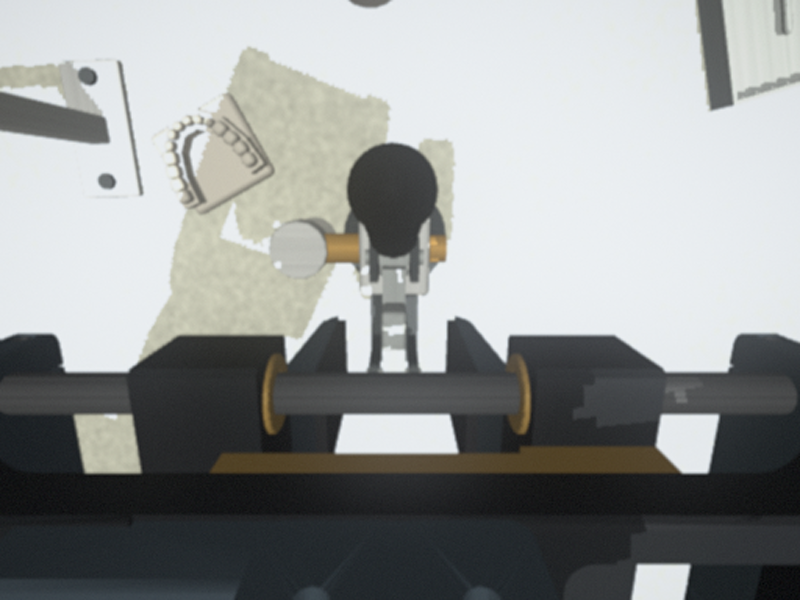

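Run:
```python
from h import *
for n in ('w10','s10','top0','scene0'):
    w=inV(np.load(n+'.npz')['w']).reshape(-1,3)*1000
    print(n)
    for x in range(-75,15,6):
        r=[]
        for a,b in ((-20,-15),(-15,-8),(-5,5),(8,15),(15,20)):
            m=(w[:,0]>=x)&(w[:,0]<x+6)&(w[:,1]>a)&(w[:,1]<b)&(w[:,2]<200)
            r.append(str(np.percentile(w[m][:,2],95).round())if m.sum()>2 else '-')
        print(x,r)
```

```text
w10
-75 ['-', '-', '-', '-', '-']
-69 ['-', '153.0', '152.0', '153.0', '3.0']
-63 ['-', '153.0', '152.0', '154.0', '149.0']
-57 ['-', '152.0', '153.0', '153.0', '2.0']
-51 ['-', '102.0', '153.0', '102.0', '2.0']
-45 ['2.0', '101.0', '153.0', '102.0', '3.0']
-39 ['-', '101.0', '173.0', '101.0', '-']
-33 ['99.0', '101.0', '173.0', '101.0', '-']
-27 ['101.0', '102.0', '173.0', '101.0', '102.0']
-21 ['101.0', '102.0', '173.0', '101.0', '101.0']
-15 ['102.0', '129.0', '153.0', '130.0', '102.0']
-9 ['120.0', '130.0', '153.0', '129.0', '120.0']
-3 ['122.0', '129.0', '157.0', '129.0', '121.0']
3 ['118.0', '129.0', '162.0', '129.0', '108.0']
9 ['102.0', '129.0', '200.0', '129.0', '101.0']
s10
-75 ['-', '-0.0', '112.0', '130.0', '97.0']
-69 ['-', '-', '150.0', '150.0', '134.0']
-63 ['-', '-', '151.0', '153.0', '146.0']
-57 ['-', '151.0', '152.0', '150.0', '142.0']
-51 ['-', '101.0', '150.0', '151.0', '-']
-45 ['-', '-', '137.0', '135.0', '99.0']
-39 ['-', '99.0', '171.0', '159.0', '99.0']
-33 ['-', '98.0', '172.0', '166.0', '100.0']
-27 ['-', '-', '172.0', '156.0', '100.0']
-21 ['-', '-', '168
[... 841 characters left out ...]
6.0']
9 ['-', '-', '200.0', '156.0', '114.0']
scene0
-75 ['-', '4.0', '4.0', '131.0', '98.0']
-69 ['-', '136.0', '152.0', '148.0', '137.0']
-63 ['-', '151.0', '150.0', '152.0', '146.0']
-57 ['-', '150.0', '152.0', '151.0', '142.0']
-51 ['-', '103.0', '151.0', '150.0', '97.0']
-45 ['-', '-', '133.0', '101.0', '101.0']
-39 ['-', '99.0', '170.0', '161.0', '100.0']
-33 ['-', '99.0', '172.0', '149.0', '99.0']
-27 ['-', '-', '172.0', '157.0', '100.0']
-21 ['-', '-', '170.0', '131.0', '99.0']
-15 ['-', '-', '152.0', '144.0', '127.0']
-9 ['-', '-', '152.0', '140.0', '125.0']
-3 ['-', '-', '-', '147.0', '121.0']
3 ['81.0', '-', '142.0', '158.0', '126.0']
9 ['99.0', '133.0', '152.0', '151.0', '125.0']
```

Emit:
send_rows(
  dp=[
    [0,-0.5,18],
    [0,0,18],
    [0,0,16],
    [0,0,0],
    [0,0,0],
  ],
  rot=[
    [0,0,0],
    [0,0,0],
    [0,0,0],
    [0,0,0],
    [0,0,0],
  ],
)

```text
clock: 18.95
position: [0.4667, -0.2385, 0.1216]
ee_rot: [[0.99, -0.142, 0.002], [-0.142, -0.99, -0.001], [0.002, 0.001, -1.0]]
ft_force: [0.4, -0.5, 0.8]
width: 0.0399
```

Emit:
send_rows(
  dp=[
    [0,0,0],
    [0,0,0],
    [0,0,0],
    [0,0,0],
    [0,0,0],
  ],
  rot=[
    [0,0,0],
    [0,0,0],
    [0,0,0],
    [0,0,0],
    [0,0,0],
  ],
  jaw=0,
)

```text
clock: 19.45
position: [0.4663, -0.2379, 0.1208]
ee_rot: [[0.99, -0.142, 0.001], [-0.142, -0.99, 0.001], [0.001, -0.001, -1.0]]
ft_force: [0.3, 1.9, 1.8]
width: 0.0115
```

Run:
```python
from h import *
st=monitor.read_state(); print(inV(tip(st)),st['ft_force'],st['width'],st['joint_positions'])
im=get_image('scene'); save(im,'s12'); a=cv2.imread('pics/s12.png'); cv2.imwrite('pics/s12b.png',cv2.resize(a[80:230,120:320],(800,600),interpolation=cv2.INTER_CUBIC))
```

```text
[-0.02980682  0.00074842  0.14975699] [0.27221637 1.87760819 1.77079913] 0.011517057176440727 [-4.94296425e-01  2.90820141e-01  1.78194251e+00  1.01148827e-03
  1.06834310e+00  1.21853523e+00]
```

View pics/s12b.png

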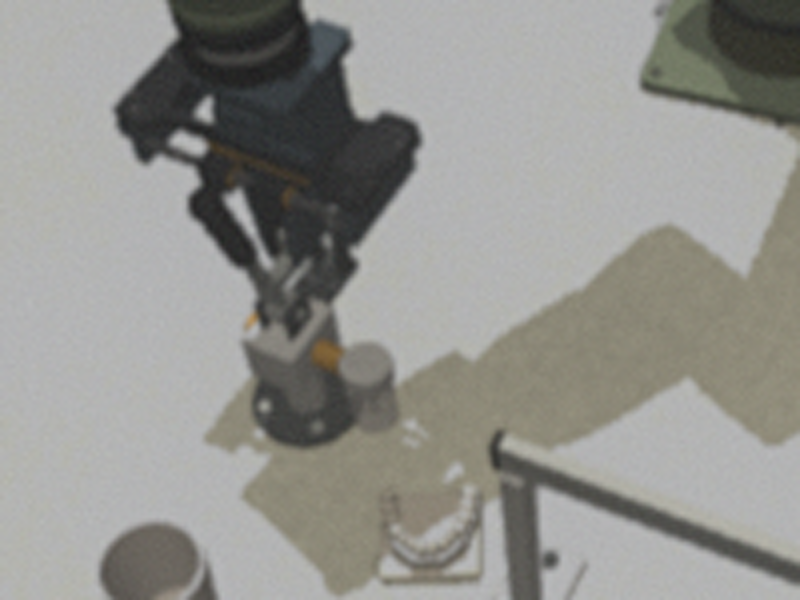

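Emit:
send_rows(
  dp=[
    [2.2,0,-3.1],
    [2.2,0,-3.1],
    [2.2,0,-3.1],
    [2.2,0,-3.1],
  ],
  rot=[
    [0,0.1,0],
    [0,0.1,0],
    [0,0.1,0],
    [0,0.1,0],
  ],
)

```text
clock: 19.9
position: [0.4738, -0.2392, 0.1347]
ee_rot: [[0.909, -0.143, 0.391], [-0.131, -0.99, -0.057], [0.395, 0.0, -0.919]]
ft_force: [12.3, 10.1, -4.7]
width: 0.0119
```

```bash
cat > c.py <<'E'
from h import *
st=monitor.read_state(); R=np.array(st['ee_rot']); th=np.arctan2(R[:,2]@vx,-R[2,2])
T=tip(st); q=inV(T)-np.array([-.06,0,.145]); print('tip rel hinge',q.round(4),'r',np.hypot(q[0],q[2]).round(4),'ang',np.arctan2(q[2],q[0]).round(3),'tilt',th.round(3),'side',(R[:,2]@vy).round(3),'F',inV(VO+np.array(st['ft_force'])).round(1),st['width'],np.array(st['joint_positions']).round(2),st['clock'])
E
python3 c.py
```

```text
tip rel hinge [0.0264 0.0005 0.0163] r 0.031 ang 0.555 tilt 0.406 side -0.0 F [10.8 11.8 -4.7] 0.01194149300203448 [-0.61  0.12  2.06  0.31  0.62  0.88] 19.9
```

Emit:
send_rows(
  dp=[
    [2.2,0,-3.1],
    [2.2,0,-3.1],
    [2.2,0,-3.1],
  ],
  rot=[
    [0,0.1,0],
    [0,0.1,0],
    [0,0.1,0],
  ],
)

```text
clock: 20.2
position: [0.4755, -0.2388, 0.144]
ee_rot: [[0.791, -0.137, 0.596], [-0.11, -0.991, -0.081], [0.601, -0.001, -0.799]]
ft_force: [-6.8, -3.1, 8.4]
width: 0.0121
```

```bash
python3 c.py
```

```text
tip rel hinge [0.022  0.001  0.0222] r 0.0312 ang 0.789 tilt 0.645 side 0.005 F [-6.3 -4.   8.4] 0.012081844640530302 [-0.71  0.06  2.23  0.9   0.43  0.24] 20.2
```

Emit:
send_rows(
  dp=[
    [1.9,0,-2.5],
    [1.9,0,-2.5],
    [1.9,0,-2.5],
    [1.9,0,-2.5],
  ],
  rot=[
    [0,0.08,0],
    [0,0.08,0],
    [0,0.08,0],
    [0,0.08,0],
  ],
)

```text
clock: 20.6
position: [0.4759, -0.2385, 0.1527]
ee_rot: [[0.634, -0.135, 0.762], [-0.094, -0.991, -0.097], [0.768, -0.01, -0.641]]
ft_force: [-7.7, -10.0, 7.1]
width: 0.0116
```

```bash
python3 c.py
```

```text
tip rel hinge [0.0176 0.0011 0.0262] r 0.0316 ang 0.98 tilt 0.875 side 0.013 F [ -6.2 -11.    7.1] 0.011585574285368024 [-0.84  0.08  2.4   1.7   0.53 -0.64] 20.6
```

Emit:
send_rows(
  dp=[
    [1.6,0.3,-2.5],
    [1.6,0.3,-2.5],
    [1.6,0.3,-2.5],
  ],
  rot=[
    [0,0.08,0],
    [0,0.08,0],
    [0,0.08,0],
  ],
)

```text
clock: 20.9
position: [0.4735, -0.2383, 0.1619]
ee_rot: [[0.432, -0.133, 0.892], [-0.072, -0.991, -0.113], [0.899, -0.015, -0.438]]
ft_force: [-1.9, -4.3, 2.6]
width: 0.0117
```

```bash
python3 c.py
```

```text
tip rel hinge [0.0114 0.0009 0.0296] r 0.0317 ang 1.204 tilt 1.118 side 0.015 F [-1.3 -4.5  2.6] 0.011741301308047637 [-0.97  0.21  2.57  2.11  0.9  -1.21] 20.9
```

Run:
```python
from h import *
st=monitor.read_state()
p=np.array(st['position']);R=np.array(st['ee_rot'])
H=np.array([-.06,0,.145])
for a,t in zip(np.linspace(1.513,2.32,9)[1:],np.linspace(1.118,.82,9)[1:]):
    Q=V(*(H+np.array([.0340*np.cos(a),0,.0340*np.sin(a)]))); R1=Rt(t); p1=Q+.0395*R1[:,2]
    plan(p1,R1,1,p0=p,R0=R); p,R=p1,R1
```

```text
{"dp": [[-3.2, 1.4, -3.0]], "rot": [[-0.0151, -0.0371, -0.009]]}
{"dp": [[-3.4, 0.0, -2.9]], "rot": [[0.0, -0.0372, 0.0]]}
{"dp": [[-3.7, -0.0, -2.6]], "rot": [[0.0, -0.0373, -0.0]]}
{"dp": [[-4.1, 0.0, -2.3]], "rot": [[-0.0, -0.0373, -0.0]]}
{"dp": [[-4.4, 0.0, -1.9]], "rot": [[0.0, -0.0372, 0.0]]}
{"dp": [[-4.6, 0.0, -1.5]], "rot": [[0.0, -0.0373, -0.0]]}
{"dp": [[-4.7, -0.0, -1.0]], "rot": [[-0.0, -0.0373, -0.0]]}
{"dp": [[-4.9, -0.0, -0.6]], "rot": [[-0.0, -0.0373, 0.0]]}
```

Emit:
send_rows(
  dp=[
    [-3.2,0.5,-3],
    [-3.4,0.3,-2.9],
  ],
  rot=[
    [0,-0.037,0],
    [0,-0.037,0],
  ],
)

```text
clock: 21.1
position: [0.4667, -0.237, 0.1583]
ee_rot: [[0.499, -0.129, 0.857], [-0.083, -0.991, -0.102], [0.863, -0.02, -0.505]]
ft_force: [8.0, -7.9, 1.6]
width: 0.0119
```

```bash
python3 c.py
```

```text
tip rel hinge [0.0055 0.0011 0.0279] r 0.0285 ang 1.377 tilt 1.041 side 0.022 F [ 9.1 -6.7  1.6] 0.011901689608967325 [-0.96  0.15  2.53  1.99  0.78 -1.05] 21.1
```

Emit:
send_rows(
  dp=[
    [-3.7,0.2,-2.6],
    [-4.1,0.2,-2.3],
    [-4.4,0,-1.9],
  ],
  rot=[
    [0,-0.037,0],
    [0,-0.037,0],
    [0,-0.037,0],
  ],
)

```text
clock: 21.4
position: [0.4552, -0.2353, 0.1534]
ee_rot: [[0.59, -0.128, 0.798], [-0.09, -0.992, -0.092], [0.803, -0.018, -0.596]]
ft_force: [5.8, -8.3, 6.1]
width: 0.0115
```

```bash
python3 c.py
python3 - <<'E'
from h import *
im=get_image('scene'); save(im,'s13'); a=cv2.imread('pics/s13.png'); cv2.imwrite('pics/s13b.png',cv2.resize(a[80:230,120:320],(800,600),interpolation=cv2.INTER_CUBIC))
E
```

```text
tip rel hinge [-0.0044  0.0011  0.0257] r 0.0261 ang 1.741 tilt 0.932 side 0.022 F [ 6.9 -7.4  6.1] 0.011536477589894139 [-0.93  0.08  2.47  1.78  0.64 -0.8 ] 21.4
```

View pics/s13b.png

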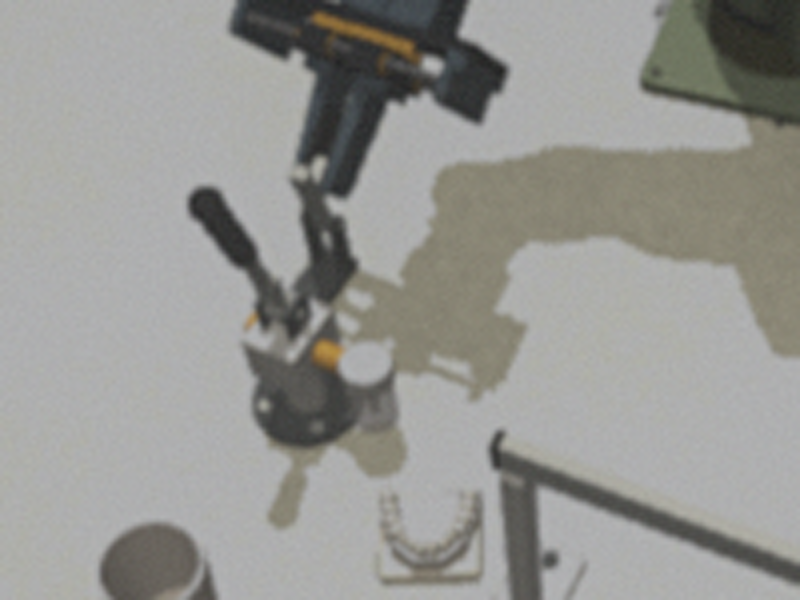

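Emit:
send_rows(
  dp=[
    [-4.6,0,-1.5],
    [-4.7,0,-1],
    [-4.9,0,-0.6],
    [-4.9,0,0],
  ],
  rot=[
    [0,-0.037,0],
    [0,-0.037,0],
    [0,-0.037,0],
    [0,-0.037,0],
  ],
)

```text
clock: 21.85
position: [0.4417, -0.2335, 0.1427]
ee_rot: [[0.699, -0.128, 0.704], [-0.101, -0.992, -0.08], [0.708, -0.016, -0.706]]
ft_force: [-2.5, -5.0, 19.6]
width: 0.0119
```

```bash
python3 c.py
python3 - <<'E'
from h import *
im=get_image('scene'); save(im,'s14'); a=cv2.imread('pics/s14.png'); cv2.imwrite('pics/s14b.png',cv2.resize(a[90:190,140:273],(800,600),interpolation=cv2.INTER_CUBIC))
E
```

```text
tip rel hinge [-0.0153  0.001   0.0182] r 0.0238 ang 2.27 tilt 0.787 side 0.022 F [-1.7 -5.3 19.6] 0.011893524816528863 [-0.88  0.04  2.39  1.42  0.52 -0.4 ] 21.85
```

View pics/s14b.png

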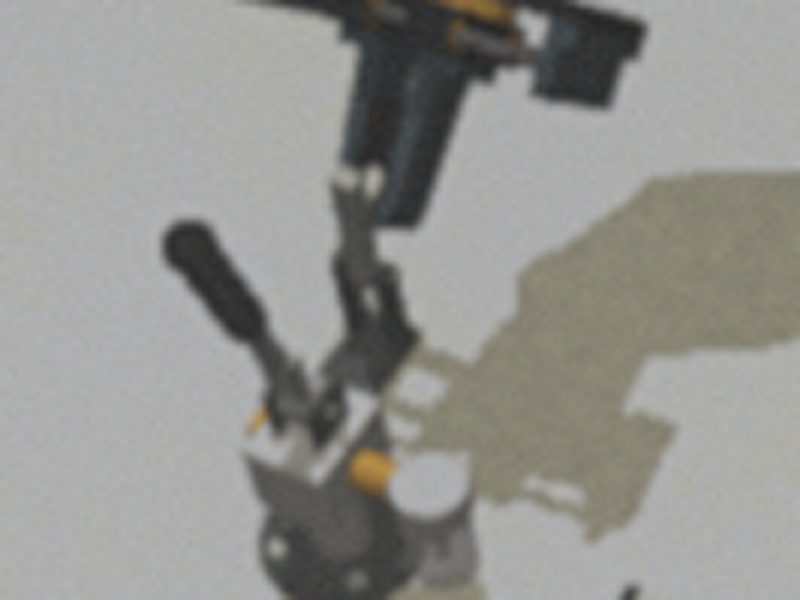

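Emit:
send_rows(
  dp=[
    [0,0,0],
    [0,0,0],
    [0,0,0],
    [0,0,0],
    [0,0,0],
  ],
  rot=[
    [0,0,0],
    [0,0,0],
    [0,0,0],
    [0,0,0],
    [0,0,0],
  ],
  jaw=40,
)

```text
clock: 22.4
position: [0.437, -0.2265, 0.135]
ee_rot: [[0.708, -0.121, 0.696], [-0.103, -0.992, -0.068], [0.699, -0.024, -0.715]]
ft_force: [-0.3, 0.3, -1.1]
width: 0.0398
```

```bash
python3 c.py
python3 - <<'E'
from h import *
im=get_image('scene'); save(im,'s15'); a=cv2.imread('pics/s15.png'); cv2.imwrite('pics/s15b.png',cv2.resize(a[90:190,140:273],(800,600),interpolation=cv2.INTER_CUBIC))
E
```

```text
tip rel hinge [-0.0207  0.0069  0.0107] r 0.0233 ang 2.665 tilt 0.774 side 0.032 F [-0.3  0.2 -1.1] 0.03983534556400061 [-0.87  0.04  2.4   1.42  0.52 -0.41] 22.4
```

View pics/s15b.png

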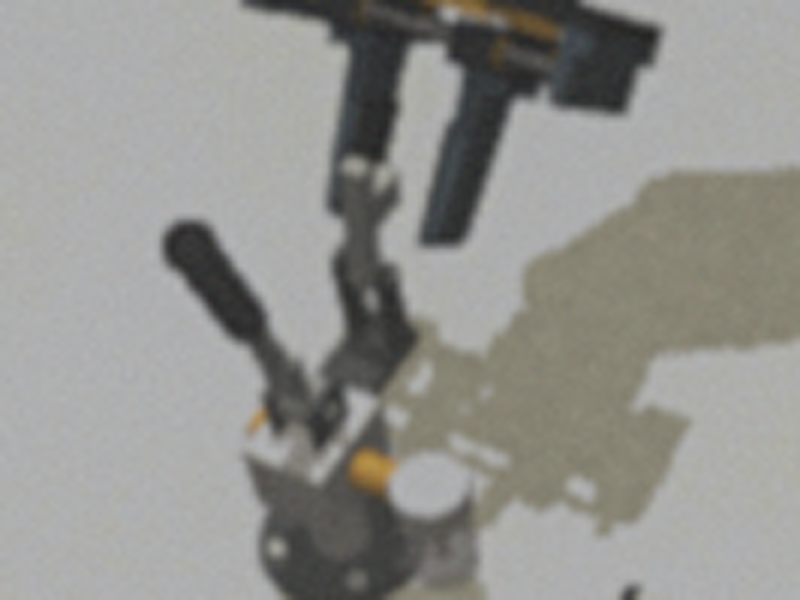

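Run:
```python
from h import *
im=get_image('scene'); W=inV(cloud(im))*1000
for v in range(116,146,2): print(v,[W[v,u].round().tolist() for u in (199,201,203)])
im=get_image('wrist'); save(im,'w15');
```

```text
116 [[-72.0, 1.0, 204.0], [-98.0, -15.0, 173.0], [-106.0, -14.0, 166.0]]
118 [[-66.0, 5.0, 204.0], [-69.0, 9.0, 203.0], [-87.0, 1.0, 183.0]]
120 [[-64.0, 5.0, 198.0], [-68.0, 8.0, 196.0], [-79.0, 6.0, 185.0]]
122 [[-61.0, 6.0, 194.0], [-68.0, 7.0, 189.0], [-78.0, 5.0, 178.0]]
124 [[-63.0, 3.0, 183.0], [-66.0, 7.0, 182.0], [-77.0, 5.0, 171.0]]
126 [[-59.0, 5.0, 180.0], [-64.0, 8.0, 177.0], [-72.0, 8.0, 170.0]]
128 [[-60.0, 2.0, 170.0], [-61.0, 9.0, 173.0], [-187.0, -91.0, 0.0]]
130 [[-58.0, 3.0, 165.0], [-59.0, 9.0, 167.0], [-181.0, -88.0, -3.0]]
132 [[-57.0, 1.0, 156.0], [-58.0, 8.0, 159.0], [-171.0, -81.0, 2.0]]
134 [[-57.0, 1.0, 149.0], [-55.0, 9.0, 154.0], [-56.0, 15.0, 156.0]]
136 [[-55.0, 0.0, 141.0], [-57.0, 6.0, 143.0], [-56.0, 14.0, 148.0]]
138 [[-59.0, -5.0, 126.0], [-146.0, -74.0, 1.0], [-53.0, 14.0, 142.0]]
140 [[-60.0, -7.0, 116.0], [-138.0, -69.0, 2.0], [-53.0, 13.0, 133.0]]
142 [[-58.0, -8.0, 109.0], [-67.0, -8.0, 99.0], [-54.0, 10.0, 122.0]]
144 [[-56.0, -7.0, 103.0], [-59.0, -3.0, 102.0], [-62.0, 2.0, 101.0]]
```

View pics/w15.png

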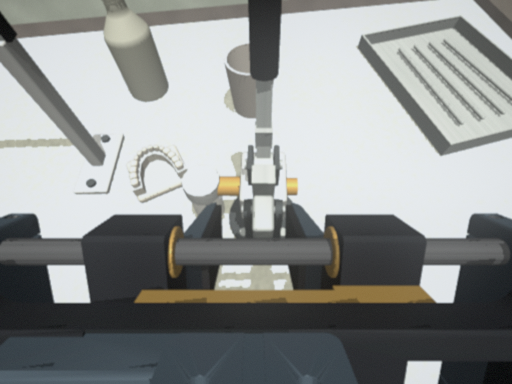

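Emit:
send_rows(
  dp=[
    [0,2,0],
    [0,3,0],
    [0,0,0],
  ],
  rot=[
    [0,0,0],
    [0,0,0],
    [0,0,0],
  ],
  jaw=60,
)

```text
clock: 22.85
position: [0.4368, -0.2325, 0.1356]
ee_rot: [[0.707, -0.122, 0.697], [-0.103, -0.992, -0.069], [0.7, -0.023, -0.714]]
ft_force: [-0.6, 0.5, 0.2]
width: 0.059
```

```bash
python3 c.py
python3 - <<'E'
from h import *
im=get_image('scene'); save(im,'s16'); W=inV(cloud(im))*1000
a=cv2.imread('pics/s16.png'); cv2.imwrite('pics/s16b.png',cv2.resize(a[90:190,140:273],(800,600),interpolation=cv2.INTER_CUBIC))
for v in range(112,136,2): print(v,[W[v,u].round().tolist() for u in (199,201,203)])
E
```

```text
tip rel hinge [-0.0201  0.001   0.0113] r 0.023 ang 2.63 tilt 0.775 side 0.031 F [-0.7  0.4  0.2] 0.05904344098548116 [-0.89  0.05  2.4   1.41  0.53 -0.41] 22.85
112 [[-110.0, -28.0, 172.0], [-246.0, -135.0, 0.0], [-250.0, -130.0, -1.0]]
114 [[-109.0, -29.0, 165.0], [-240.0, -131.0, -2.0], [-239.0, -122.0, 3.0]]
116 [[-72.0, 1.0, 204.0], [-228.0, -124.0, 3.0], [-233.0, -119.0, 1.0]]
118 [[-67.0, 4.0, 203.0], [-71.0, 7.0, 200.0], [-87.0, 1.0, 183.0]]
120 [[-64.0, 5.0, 199.0], [-70.0, 7.0, 194.0], [-79.0, 6.0, 184.0]]
122 [[-64.0, 4.0, 191.0], [-68.0, 7.0, 189.0], [-76.0, 7.0, 181.0]]
124 [[-62.0, 4.0, 185.0], [-66.0, 7.0, 182.0], [-74.0, 8.0, 175.0]]
126 [[-61.0, 3.0, 177.0], [-63.0, 8.0, 178.0], [-72.0, 7.0, 169.0]]
128 [[-61.0, 2.0, 169.0], [-60.0, 9.0, 173.0], [-188.0, -92.0, -2.0]]
130 [[-59.0, 2.0, 163.0], [-61.0, 7.0, 164.0], [-181.0, -88.0, -3.0]]
132 [[-56.0, 2.0, 158.0], [-56.0, 9.0, 161.0], [-170.0, -80.0, 3.0]]
134 [[-56.0, 1.0, 150.0], [-58.0, 7.0, 151.0], [-59.0, 13.0, 152.0]]
```

View pics/s16b.png

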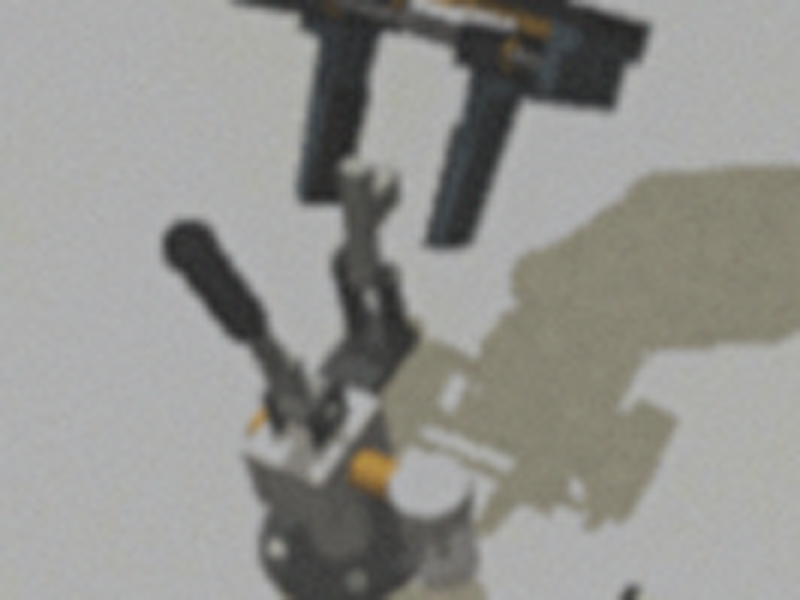

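Run:
```python
from h import *
R0=Rt(.775); t0=V(-.08,.001,.156)
st=monitor.read_state(); R=np.array(st['ee_rot']); p=np.array(st['position'])
t1=tip(st)-.09*R[:,2]; p1=t1+OFF*R[:,2]; print(inV(t1))
plan(p1,R,3)
t2=V(-.10,0,.27); R2=Rt(0); planT(t2,R2,10,p0=p1,R0=R)
```

```text
[-0.14305889 -0.00162373  0.22049113]
{"dp": [[0.0, -0.0, -30.0], [0.0, -0.0, -30.0], [0.0, -0.0, -30.0]], "rot": [[0.0, 0.0, 0.0], [0.0, 0.0, 0.0], [0.0, 0.0, 0.0]]}
{"dp": [[4.5, -0.1, -1.3], [4.4, -0.1, -1.7], [4.2, -0.1, -2.0], [4.1, -0.1, -2.4], [3.9, -0.1, -2.7]], "rot": [[-0.003, -0.0775, 0.0011], [-0.003, -0.0775, 0.0011], [-0.003, -0.0775, 0.0011], [-0.003, -0.0775, 0.0011], [-0.003, -0.0775, 0.0011]]}
{"dp": [[3.7, -0.1, -3.0], [3.4, -0.1, -3.2], [3.2, -0.1, -3.5], [2.9, -0.1, -3.7], [2.6, -0.1, -3.9]], "rot": [[-0.003, -0.0775, 0.0011], [-0.003, -0.0775, 0.0011], [-0.003, -0.0775, 0.0011], [-0.003, -0.0775, 0.0011], [-0.003, -0.0775, 0.0011]]}
```

Emit:
send_rows(
  dp=[
    [12,0,-12],
    [17,0,-17],
    [17,0,-17],
    [17,0,-17],
    [14,0,-14],
  ],
  rot=[
    [0,0,0],
    [0,0,0],
    [0,0,0],
    [0,0,0],
    [0,0,0],
  ],
)

```text
clock: 23.4
position: [0.4374, -0.2346, 0.2458]
ee_rot: [[0.707, -0.121, 0.697], [-0.102, -0.992, -0.069], [0.7, -0.022, -0.714]]
ft_force: [1.0, 0.5, 0.2]
width: 0.0598
```

```bash
python3 c.py
python3 - <<'E'
from h import *
st=monitor.read_state()
planT(V(-.06,0,.29),Rt(0),10)
E
```

```text
tip rel hinge [-0.0191 -0.001   0.1215] r 0.123 ang 1.727 tilt 0.776 side 0.031 F [1.  0.6 0.2] 0.05978848087955092 [-0.89 -0.13  2.2   0.91  0.69  0.2 ] 23.4
{"dp": [[1.0, -0.0, -1.2], [0.9, -0.0, -1.2], [0.8, -0.0, -1.3], [0.7, -0.0, -1.4], [0.6, -0.0, -1.4]], "rot": [[-0.0029, -0.0775, 0.0012], [-0.0029, -0.0775, 0.0012], [-0.0029, -0.0775, 0.0012], [-0.0029, -0.0775, 0.0012], [-0.0029, -0.0775, 0.0012]]}
{"dp": [[0.5, -0.0, -1.5], [0.4, -0.0, -1.5], [0.2, -0.0, -1.5], [0.1, -0.0, -1.5], [-0.0, -0.0, -1.5]], "rot": [[-0.0029, -0.0775, 0.0012], [-0.0029, -0.0775, 0.0012], [-0.0029, -0.0775, 0.0012], [-0.0029, -0.0775, 0.0012], [-0.0029, -0.0775, 0.0012]]}
```

Emit:
send_rows(
  dp=[
    [1,0,-1.5],
    [1,0,-1.5],
    [1,0,-1.5],
    [1,0,-1.5],
    [1,0,-1.5],
  ],
  rot=[
    [-0.003,-0.0775,0.001],
    [-0.003,-0.0775,0.001],
    [-0.003,-0.0775,0.001],
    [-0.003,-0.0775,0.001],
    [-0.003,-0.0775,0.001],
  ],
  jaw=0,
)

```text
clock: 23.9
position: [0.4369, -0.2346, 0.2537]
ee_rot: [[0.918, -0.134, 0.373], [-0.129, -0.991, -0.039], [0.375, -0.013, -0.927]]
ft_force: [0.8, 0.1, 0.5]
width: 0.023
```

Emit:
send_rows(
  dp=[
    [1,0,-1.5],
    [1,0,-1.5],
    [1,0,-1.5],
    [1,0,-1.5],
    [1,0,-1.5],
  ],
  rot=[
    [-0.003,-0.0775,0.001],
    [-0.003,-0.0775,0.001],
    [-0.003,-0.0775,0.001],
    [-0.003,-0.0775,0.001],
    [-0.003,-0.0775,0.001],
  ],
)

```text
clock: 24.4
position: [0.4402, -0.2351, 0.262]
ee_rot: [[0.99, -0.141, -0.003], [-0.141, -0.99, -0.0], [-0.003, 0.001, -1.0]]
ft_force: [0.3, -0.3, -0.4]
width: 0.0002
```

Emit:
send_rows(
  dp=[
    [0,0,0],
    [0,0,0],
  ],
  rot=[
    [0,0,0],
    [0,0,0],
  ],
)

```text
clock: 24.6
position: [0.4401, -0.2349, 0.261]
ee_rot: [[0.99, -0.141, -0.0], [-0.141, -0.99, 0.001], [-0.0, -0.0, -1.0]]
ft_force: [0.3, -0.8, 0.0]
width: 0.0004
```

```bash
python3 c.py
python3 - <<'E'
from h import *
st=monitor.read_state()
print(inV(tip(st)))
planT(V(-.022,0,.27),Rt(0),3)
im=get_image('wrist'); save(im,'w17')
w=inV(cloud(im,st)).reshape(-1,3)*1000
m=(abs(w[:,1])<12)&(w[:,2]>170)&(w[:,2]<215)&(w[:,0]<-20)&(w[:,0]>-110); print(m.sum(),np.percentile(w[m],[2,50,98],axis=0).round().tolist() if m.any() else '')
E
```

```text
tip rel hinge [ 0.0039 -0.      0.145 ] r 0.1451 ang 1.544 tilt -0.0 side 0.0 F [ 0.4 -0.8  0. ] 0.0004376724142579331 [-0.51  0.16  1.59  0.    1.39  1.2 ] 24.6
[-5.60878855e-02 -1.50525275e-05  2.90021372e-01]
{"dp": [[11.4, 0.0, 6.7], [11.4, 0.0, 6.7], [11.4, 0.0, 6.7]], "rot": [[-0.0002, 0.0002, 0.0007], [-0.0002, 0.0002, 0.0007], [-0.0002, 0.0002, 0.0007]]}
220 [[-88.0, -5.0, 170.0], [-62.0, -0.0, 190.0], [-59.0, 6.0, 206.0]]
```

View pics/w17.png

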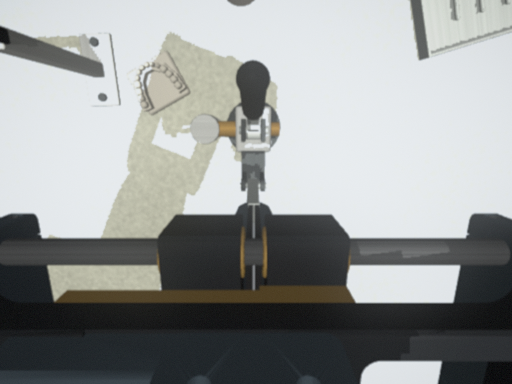

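Emit:
send_rows(
  dp=[
    [14,0,2],
    [15,0,15],
    [0,0,30],
    [0,0,30],
    [0,0,22],
  ],
  rot=[
    [0,0,0],
    [0,0,0],
    [0,0,0],
    [0,0,0],
    [0,0,0],
  ],
)

```text
clock: 25.15
position: [0.4686, -0.2388, 0.1596]
ee_rot: [[0.99, -0.141, -0.002], [-0.141, -0.99, 0.001], [-0.002, -0.001, -1.0]]
ft_force: [-0.0, -0.5, 0.3]
width: 0.0004
```

Emit:
send_rows(
  dp=[
    [-10,0,0],
    [-14,0,0],
    [-16,0,0],
    [-16,0,0],
    [-10,0,0],
  ],
  rot=[
    [0,0,0],
    [0,0,0],
    [0,0,0],
    [0,0,0],
    [0,0,0],
  ],
)

```text
clock: 25.65
position: [0.4026, -0.23, 0.1642]
ee_rot: [[0.99, -0.142, 0.002], [-0.142, -0.99, -0.002], [0.002, 0.001, -1.0]]
ft_force: [0.2, -0.7, 0.1]
width: 0.0002
```

Emit:
send_rows(
  dp=[
    [0,0,0],
    [0,0,0],
    [0,0,0],
  ],
  rot=[
    [0,0,0],
    [0,0,0],
    [0,0,0],
  ],
)

```text
clock: 25.95
position: [0.4044, -0.2303, 0.1631]
ee_rot: [[0.99, -0.141, 0.001], [-0.141, -0.99, -0.001], [0.001, 0.001, -1.0]]
ft_force: [0.0, -0.4, 0.1]
width: 0.0005
```

```bash
python3 c.py
python3 - <<'E'
from h import *
st=monitor.read_state()
print(inV(tip(st)))
im=get_image('scene'); save(im,'s18'); W=inV(cloud(im)).reshape(-1,3)*1000
a=cv2.imread('pics/s18.png'); cv2.imwrite('pics/s18b.png',cv2.resize(a[90:190,140:273],(800,600),interpolation=cv2.INTER_CUBIC))
E
```

```text
tip rel hinge [-0.0322 -0.0005  0.0471] r 0.0571 ang 2.17 tilt 0.001 side -0.001 F [ 0.1 -0.4  0.1] 0.0005098274936379498 [-0.54  0.16  1.84 -0.    1.14  1.17] 25.95
[-0.09217099 -0.00054103  0.19212586]
```

View pics/s18b.png

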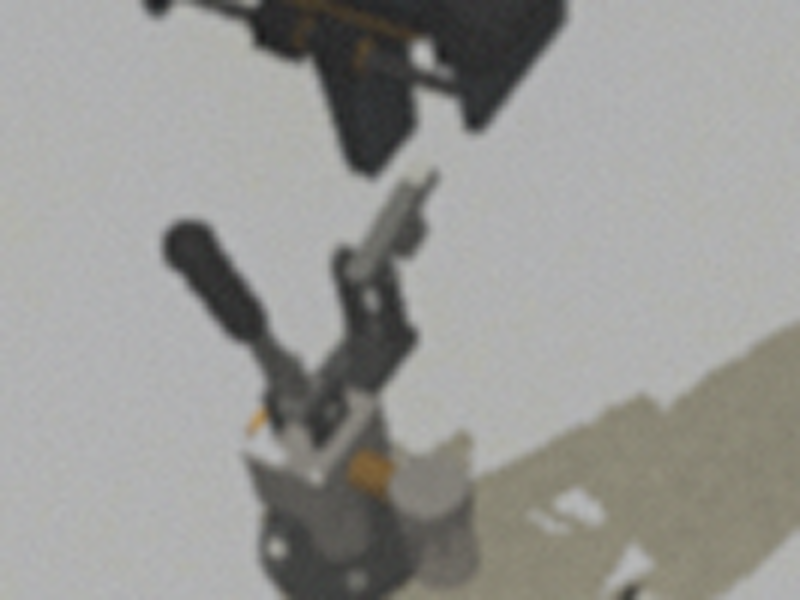

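Run:
```python
from h import *
im=get_image('top'); W=inV(cloud(im)).reshape(-1,3)*1000
im2=get_image('scene'); W2=inV(cloud(im2)).reshape(-1,3)*1000
for w in (W,W2):
  for x in range(-125,-50,8):
    m=(w[:,0]>=x)&(w[:,0]<x+8)&(abs(w[:,1])<9)&(w[:,2]<180)&(w[:,2]>100)
    if m.sum()>1: print(x,m.sum(),np.percentile(w[m][:,2],[50,95]).round())
  m=(abs(w[:,1])<14)&(w[:,2]>200)&(w[:,2]<280)&(w[:,0]>-10); print('handle',np.percentile(w[m],[2,50,98],axis=0).round().tolist() if m.any() else '')
```

```text
-85 5 [153. 154.]
-69 30 [150. 154.]
-61 43 [148. 152.]
-53 15 [101. 149.]
handle [[15.0, -6.0, 203.0], [31.0, 6.0, 257.0], [48.0, 12.0, 270.0]]
-125 5 [158. 160.]
-117 15 [159. 163.]
-109 15 [157. 160.]
-101 25 [153. 160.]
-93 28 [147. 157.]
-85 14 [154. 156.]
-77 17 [152. 154.]
-69 25 [148. 153.]
-61 44 [140. 150.]
-53 12 [111. 149.]
handle [[21.0, -5.0, 201.0], [37.0, 8.0, 246.0], [49.0, 12.0, 269.0]]
```

Run:
```python
from h import *
st=monitor.read_state()
planT(V(-.092,0,.325),Rt(0),4)
planT(V(.085,0,.325),Rt(0),6,p0=V(-.092,0,.325)+OFF*Rt(0)[:,2],R0=Rt(0))
```

```text
{"dp": [[0.1, -0.1, -33.3], [0.1, -0.1, -33.3], [0.1, -0.1, -33.3], [0.1, -0.1, -33.3]], "rot": [[0.0001, -0.0, 0.0004], [0.0001, -0.0, 0.0004], [0.0001, -0.0, 0.0004], [0.0001, -0.0, 0.0004]]}
{"dp": [[29.5, 0.0, 0.0], [29.5, 0.0, 0.0], [29.5, 0.0, 0.0], [29.5, 0.0, 0.0], [29.5, 0.0, 0.0]], "rot": [[0.0, 0.0, 0.0], [0.0, 0.0, 0.0], [0.0, 0.0, 0.0], [0.0, 0.0, 0.0], [0.0, 0.0, 0.0]]}
{"dp": [[29.5, 0.0, 0.0]], "rot": [[0.0, 0.0, 0.0]]}
```

Emit:
send_rows(
  dp=[
    [0,0,-25],
    [0,0,-35],
    [0,0,-35],
    [0,0,-28],
    [0,0,-10],
  ],
  rot=[
    [0,0,0],
    [0,0,0],
    [0,0,0],
    [0,0,0],
    [0,0,0],
  ],
  jaw=0,
)

```text
clock: 26.6
position: [0.4051, -0.2306, 0.2985]
ee_rot: [[0.99, -0.141, 0.005], [-0.141, -0.99, -0.003], [0.005, 0.002, -1.0]]
ft_force: [1.3, 0.5, -0.4]
width: 0.0006
```

Emit:
send_rows(
  dp=[
    [25,0,0],
    [38,0,0],
    [40,0,0],
    [40,0,0],
    [34,0,0],
  ],
  rot=[
    [0,0,0],
    [0,0,0],
    [0,0,0],
    [0,0,0],
    [0,0,0],
  ],
)

```text
clock: 27.1
position: [0.5805, -0.2548, 0.2936]
ee_rot: [[0.99, -0.141, -0.002], [-0.141, -0.99, 0.001], [-0.003, -0.0, -1.0]]
ft_force: [-0.3, -0.2, 0.5]
width: -0.0
```

Emit:
send_rows(
  dp=[
    [0,0,0],
    [0,0,0],
    [0,0,0],
  ],
  rot=[
    [0,0,0],
    [0,0,0],
    [0,0,0],
  ],
)

```text
clock: 27.4
position: [0.5778, -0.2547, 0.2952]
ee_rot: [[0.99, -0.141, -0.002], [-0.141, -0.99, 0.0], [-0.002, 0.0, -1.0]]
ft_force: [-0.1, 0.4, 0.7]
width: 0.0003
```

Run:
```python
from h import *
st=monitor.read_state(); print(inV(tip(st)),st['joint_positions'])
planT(V(.086,0,.225),Rt(0),4)
im=get_image('scene'); save(im,'s19'); W=inV(cloud(im)).reshape(-1,3)*1000
a=cv2.imread('pics/s19.png'); cv2.imwrite('pics/s19b.png',cv2.resize(a[70:220,120:320],(800,600),interpolation=cv2.INTER_CUBIC))
```

```text
[ 8.30749180e-02 -9.63330828e-06  3.24177205e-01] [-4.33090579e-01  3.72673301e-01  1.21573177e+00 -5.12101804e-04
  1.55485520e+00  1.27943992e+00]
{"dp": [[0.8, -0.0, 24.8], [0.8, -0.0, 24.8], [0.8, -0.0, 24.8], [0.8, -0.0, 24.8]], "rot": [[0.0, 0.0004, 0.0003], [0.0, 0.0004, 0.0003], [0.0, 0.0004, 0.0003], [0.0, 0.0004, 0.0003]]}
```

View pics/s19b.png

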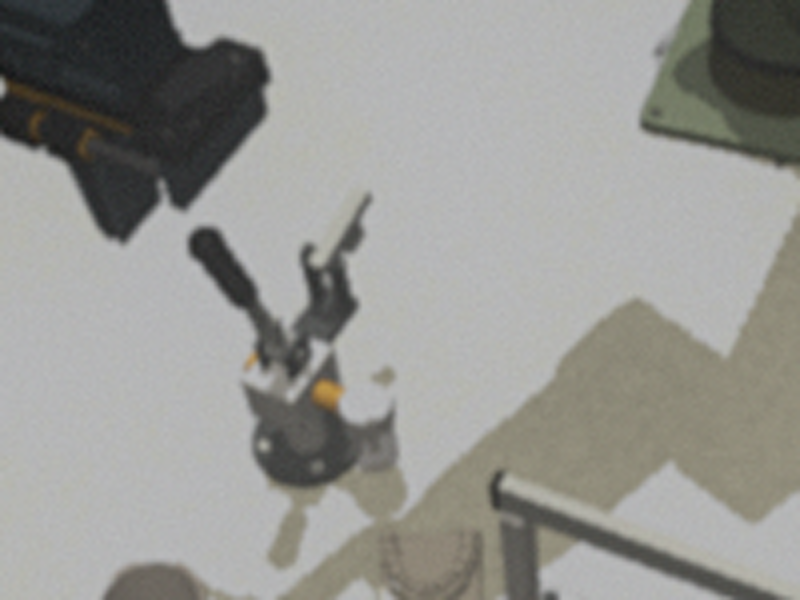

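Emit:
send_rows(
  dp=[
    [1,0,20],
    [1,0,28],
    [0,0,28],
    [0,0,23],
    [0,0,0],
  ],
  rot=[
    [0,0,0],
    [0,0,0],
    [0,0,0],
    [0,0,0],
    [0,0,0],
  ],
)

```text
clock: 27.95
position: [0.5778, -0.2543, 0.194]
ee_rot: [[0.99, -0.142, -0.006], [-0.142, -0.99, 0.002], [-0.007, -0.002, -1.0]]
ft_force: [0.3, 1.0, 0.0]
width: 0.0006
```

Emit:
send_rows(
  dp=[
    [-6,0,0],
    [-12,0,0],
    [-16,0,0],
    [-16,0,0],
    [-10,0,0],
  ],
  rot=[
    [0,0,0],
    [0,0,0],
    [0,0,0],
    [0,0,0],
    [0,0,0],
  ],
)

```text
clock: 28.45
position: [0.5223, -0.2469, 0.1999]
ee_rot: [[0.99, -0.142, 0.007], [-0.141, -0.99, -0.003], [0.008, 0.002, -1.0]]
ft_force: [5.0, 0.7, 3.6]
width: 0.0005
```

Run:
```python
from h import *
st=monitor.read_state(); print(inV(tip(st)),st['ft_force'])
im=get_image('scene'); save(im,'s20'); W=inV(cloud(im)).reshape(-1,3)*1000
a=cv2.imread('pics/s20.png'); cv2.imwrite('pics/s20b.png',cv2.resize(a[70:220,120:320],(800,600),interpolation=cv2.INTER_CUBIC))
```

```text
[ 2.67359592e-02 -2.06991344e-04  2.28910806e-01] [5.02215793 0.73897719 3.58582486]
```

View pics/s20b.png

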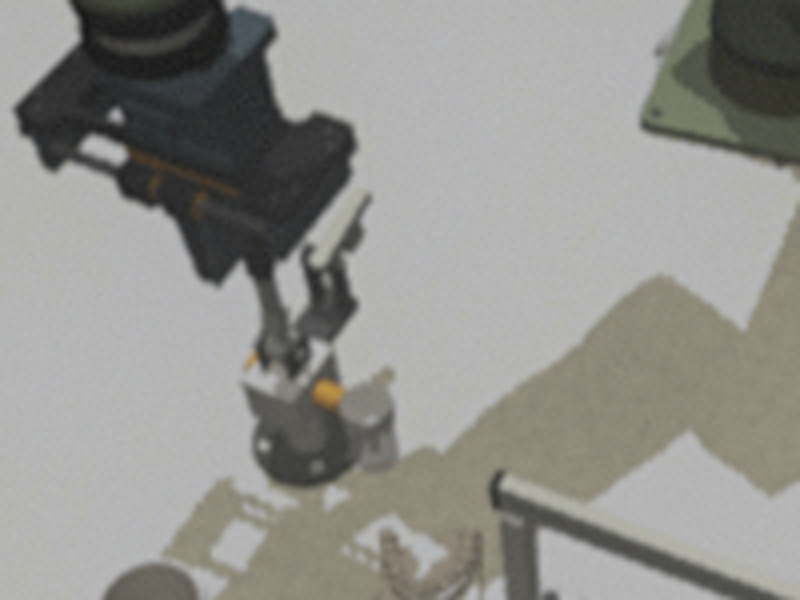

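Emit:
send_rows(
  dp=[
    [-10,0,0],
    [-14,0,0],
    [-14,0,0],
    [-12,0,0],
    [-8,0,0],
  ],
  rot=[
    [0,0,0],
    [0,0,0],
    [0,0,0],
    [0,0,0],
    [0,0,0],
  ],
)

```text
clock: 29.0
position: [0.4664, -0.2387, 0.1974]
ee_rot: [[0.99, -0.142, 0.007], [-0.142, -0.99, -0.001], [0.007, 0.0, -1.0]]
ft_force: [8.8, 0.2, -2.8]
width: 0.0005
```

Emit:
send_rows(
  dp=[
    [-5,0,0],
    [-3,0,0],
    [0,0,0],
    [0,0,0],
    [0,0,0],
  ],
  rot=[
    [0,0,0],
    [0,0,0],
    [0,0,0],
    [0,0,0],
    [0,0,0],
  ],
)

```text
clock: 29.5
position: [0.4591, -0.2378, 0.1978]
ee_rot: [[0.99, -0.142, 0.007], [-0.141, -0.99, -0.002], [0.007, 0.001, -1.0]]
ft_force: [7.4, -0.1, 0.2]
width: 0.0006
```

```bash
cat > lev.py <<'E'
from h import *
import sys
st=monitor.read_state(); print(inV(tip(st)),inV(VO+np.array(st['ft_force'])),st['clock'])
for n in ('scene','top','wrist'):
    im=get_image(n); save(im,n+sys.argv[1]); W=inV(cloud(im,st)).reshape(-1,3)*1000
    g=im['image'].reshape(-1,3).mean(1)
    m=(abs(W[:,1])<11)&(W[:,0]<5)&(W[:,0]>-110)&(W[:,2]>170)&(W[:,2]<262)
    print(n,m.sum())
    for z in range(135,262,10):
        mm=(abs(W[:,1])<11)&(W[:,0]<15)&(W[:,0]>-110)&(W[:,2]>z)&(W[:,2]<z+10)
        if mm.sum()>3: print(z,mm.sum(),np.percentile(W[mm][:,0],[5,50,95]).round())
a=cv2.imread('pics/scene%s.png'%sys.argv[1]); cv2.imwrite('pics/sb%s.png'%sys.argv[1],cv2.resize(a[70:220,120:320],(800,600),interpolation=cv2.INTER_CUBIC))
E
python3 lev.py 21
```

```text
[-3.70661472e-02 -2.16860821e-04  2.26840965e-01] [7.36382181 1.00560324 0.19954342] 29.5
scene 254
135 45 [-97. -21.  -6.]
145 104 [-95. -62. -14.]
155 63 [-108.  -89.  -20.]
165 20 [-37. -28. -26.]
175 23 [-40. -34. -30.]
185 22 [-48. -37. -33.]
195 26 [-49. -41. -36.]
205 28 [-56. -45. -40.]
215 20 [-58. -52. -46.]
225 30 [-64. -36. -20.]
235 43 [-65. -25. -19.]
245 31 [-71. -21. -19.]
255 23 [-73. -21. -19.]
top 7
135 11 [-103.  -98.  -90.]
145 20 [-104.  -91.  -87.]
155 65 [-109. -100.  -89.]
245 6 [-83. -79. -77.]
wrist 756
135 90 [-9. -6. -5.]
145 205 [-20. -14.  -9.]
155 122 [-23. -20. -17.]
165 138 [-29. -26. -23.]
175 120 [-33. -31. -29.]
185 9 [-34. -33. -32.]
195 23 [-39. -37. -34.]
205 26 [-45. -42. -40.]
215 6 [-46. -46. -45.]
225 77 [-20. -19. -19.]
235 167 [-21. -19. -19.]
245 165 [-21. -19. -19.]
255 134 [-21. -20. -19.]
```

View pics/sb21.png

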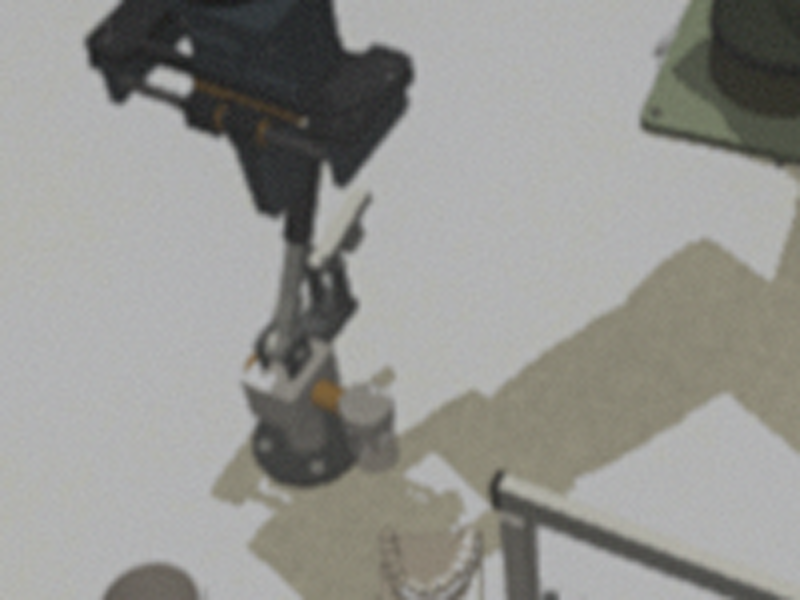

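View pics/wrist21.png

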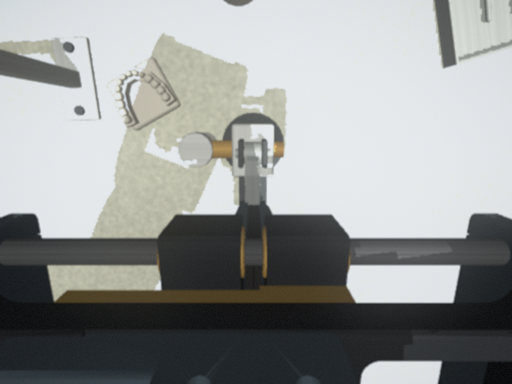

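Emit:
send_rows(
  dp=[
    [-3,0,0],
    [-3,0,0],
    [0,0,0],
    [0,0,0],
    [0,0,0],
  ],
  rot=[
    [0,0,0],
    [0,0,0],
    [0,0,0],
    [0,0,0],
    [0,0,0],
  ],
)

```text
clock: 30.15
position: [0.4534, -0.237, 0.1978]
ee_rot: [[0.99, -0.141, 0.008], [-0.141, -0.99, -0.002], [0.008, 0.001, -1.0]]
ft_force: [7.2, 0.6, -0.9]
width: 0.0009
```

Emit:
send_rows(
  dp=[
    [0,0,0],
    [0,0,0],
    [0,0,0],
  ],
  rot=[
    [0,0,0],
    [0,0,0],
    [0,0,0],
  ],
)

```text
clock: 30.45
position: [0.4534, -0.2371, 0.1978]
ee_rot: [[0.99, -0.142, 0.008], [-0.142, -0.99, -0.002], [0.008, 0.001, -1.0]]
ft_force: [8.3, 0.7, -0.5]
width: 0.0009
```

```bash
python3 lev.py 22
python3 - <<'E'
from h import *
d=np.array([.108,.994]); n=np.array([.994,-.108]); mid=np.array([.630,.162])
for nme in ('scene','top'):
    im=get_image(nme); w=cloud(im).reshape(-1,3)
    f=np.c_[(w[:,:2]-mid)@n,(w[:,:2]-mid)@d,w[:,2]]
    m=(f[:,2]>.085)&(f[:,2]<.125)&(abs(f[:,1]-.068)<.06)&(abs(f[:,0]-.02)<.055); print(nme,m.sum(),np.percentile(f[m],[1,99],axis=0).round(3).tolist())
    m=(f[:,2]>.25)&(f[:,2]<.28)&(abs(f[:,1]-.068)<.06)&(abs(f[:,0])<.03); print('grip',m.sum(),np.percentile(f[m],[1,50,99],axis=0).round(3).tolist())
    for l in ('bottle','plaster','cup'):
        for q in cut_out(nme,l)[:1]: print(l,q['score'],np.nanmedian(cloud(im)[q['pixels']],0).round(3))
E
```

```text
[-0.04286488 -0.00027659  0.22683659] [ 8.15837961  1.89551054 -0.46871384] 30.45
scene 256
135 47 [-100.  -22.   -6.]
145 107 [-98. -63. -13.]
155 57 [-108.  -87.  -22.]
165 24 [-38. -31. -27.]
175 18 [-45. -37. -33.]
185 23 [-48. -40. -36.]
195 29 [-52. -44. -38.]
205 27 [-60. -50. -46.]
215 19 [-71. -58. -52.]
225 33 [-69. -37. -25.]
235 44 [-70. -34. -25.]
245 35 [-82. -28. -25.]
255 22 [-47. -26. -25.]
top 6
135 21 [-102.   -9.   -6.]
145 14 [-109.  -97.  -11.]
155 50 [-109. -102.  -94.]
235 4 [-89. -87. -85.]
wrist 814
135 95 [-10.  -7.  -6.]
145 207 [-21. -15. -11.]
155 134 [-26. -23. -20.]
165 149 [-32. -29. -26.]
175 130 [-37. -35. -32.]
185 37 [-37. -36. -35.]
195 23 [-43. -40. -38.]
205 29 [-50. -47. -43.]
215 9 [-52. -51. -50.]
225 81 [-26. -25. -24.]
235 162 [-26. -25. -24.]
245 169 [-27. -25. -24.]
255 135 [-27. -26. -25.]
scene 1326 [[-0.034, 0.028, 0.092], [0.058, 0.11, 0.119]]
grip 269 [[-0.005, 0.038, 0.25], [0.004, 0.068, 0.261], [0.009, 0.099, 0.265]]
bottle 0.9 [ 0.769 -0.074  0.105]
plaster 0.95 [ 0.585 -0.107  0.014]
cup 0.58 [ 0.689 -0.257  0.056]
top 1155 [[-0.034, 0.026, 0.09], [0.057, 0.109, 0.118]]
grip 280 [[-0.006, 0.036, 0.252], [0.0, 0.066, 0.261], [0.008, 0.098, 0.264]]
bottle 0.84 [ 0.743 -0.081  0.11 ]
plaster 0.67 [ 0.578 -0.109  0.013]
cup 0.73 [ 0.699 -0.26   0.043]
```

View pics/scene22.png

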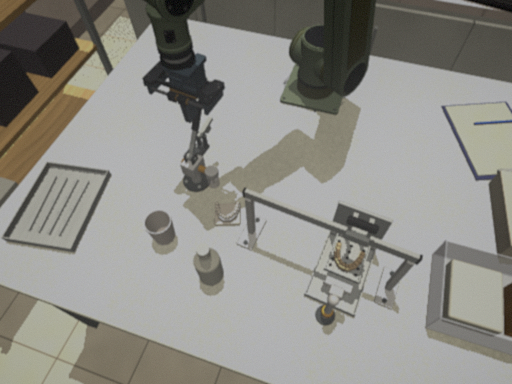

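```bash
python3 -c "
from cell import arm; print(arm.finish_job())"
```

```text
the job is handed in; nothing more can be done
None
```

The job is done and handed in at about 31 s, but no verdict came back. My last checks met the goals I could measure.

**What I did:** I hooked the carrier on the rail at its free part, slid it in behind the shield to the nozzle and let go. I lifted the catch by its tab and pushed it over to the front with the lever at rest. Then I hooked the lever from behind with shut fingers, pulled it forward and held it there.

**Last checks:**

| Item | Measured at the end |
|---|---|
| Carrier | Hanging level, within about 1–2 mm of the nozzle's middle, untouched by the arm |
| Catch | Lying to the front; the strut's height fits its stop at 2.95 rad |
| Lever | About 0.83 rad, worked out from where the fingers were; about 8 N steady on the tool |
| Bottle, cup, plaster model | Within about 1 mm of where they stood at the start |

**What disagreed or went wrong:**
- **Tool length:** the camera images showed the fingertips about 29 mm short of the reported TCP. The first grasp closed just above the carrier's grip and missed. After I allowed for the offset, it fitted everything else.
- **Catch:** when I released it just past upright (about 1.75 rad), it stayed standing instead of falling over. I pushed it over with shut fingers afterwards.
- **Force:** the highest reading I saw was about 20 N on the wrist, during the catch flip, well under the limit.

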